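# Load the dispatch crate and lock the hold-down

## Task

Lift the red collar on the station's lever, swing the lever over to the orange loading end and let the collar drop home, so that the hold-down bail stands clear of the crate. Then stand every white jar from the counter upright in the blue crate, one to a free cell, leaving the amber jars in the crate. Finally lift the collar again, push the lever right back to the green locked end with the collar dropped home, and leave everything else on the counter where it is.

Things in the scene. Friction and masses are not known exactly. Their poses are not given: they have to be found in the camera images.
- station: Fixed station: aluminium base plate with a blue divided crate, a steel hold-down bail and a lever with red collar. Origin on the counter under the crate's centre; z up, +y towards the lever, -x roughly to the robot. Two posts 118 mm high at x = +128, y = -166 and +166 mm carry the bail.
- crate_floor (a point): Centre of the blue crate at cell-floor height, 11 mm above the counter; axes as the station's. Crate 153 mm (x) by 301 mm (y), 8 cells about 69 mm square inside, 2 along x by 4 along y: centres at x = -37, +37 mm and y = -111, -37, +37, +111 mm. Dividers reach 39 mm and the outer rim 44 mm above the counter.
- bail_bar (a point): Middle of the bail's rubber-sleeved cross bar (16 mm thick, 332 mm along station y), geared to the lever. Locked: across the crate's middle (station x = 0), 97 mm above the counter, 10 mm above jars standing in the cells. Lever at the loading end: leaning back behind the crate (station x about +170 mm, 230 mm high), clear of all cells.
- lever (a joint): Lever angle (rad) about the station's y axis at lever_pivot. 0 = locked end (green stop): leans 0.4 rad from vertical towards station +x, bail down. 0.8 = loading end (orange stop): leans 0.4 rad towards -x, bail up. Moves with 1 to 5 N at the collar and stops at both ends. The yellow gate blocks it from about 0.06 to 0.74 unless the collar is lifted.
- collar (a joint): How far the red lockout collar is lifted along the lever (m): 0 = down, 0.018 = fully up at its stop. A spring pulls it down (5 N at 0, 7 N fully up). Its cross pin clears the yellow gate when held 15 mm or more up all the way; let go at either end it drops home into the notch and locks the lever.
- collar_grip (a point): Centre of the red collar, a smooth cylinder 34 mm in diameter, 22 mm long, on the lever's axis 118 mm from lever_pivot when down. z axis up along the lever, y axis as the station's. Above it a 12 mm shaft and a black knob 24 mm in diameter, top 158 mm from the pivot. Free to pinch from both sides along y; the gate quadrant on its +y side reaches 85 mm from the pivot.
- lever_pivot (a point): The lever's pivot, 40 mm above the counter at the station's x = 0, y = +243 mm.
- white0: White tablet jar with white cap and paper band, standing on the counter, one of four to six: plain cylinder 46 mm in diameter, 68 mm tall, 60 to 130 g, heavy in its lower half. Origin at the centre of its underside, z up.
- white1: White tablet jar with white cap and paper band, standing on the counter, one of four to six: plain cylinder 46 mm in diameter, 68 mm tall, 60 to 130 g, heavy in its lower half. Origin at the centre of its underside, z up.
- white2: White tablet jar with white cap and paper band, standing on the counter, one of four to six: plain cylinder 46 mm in diameter, 68 mm tall, 60 to 130 g, heavy in its lower half. Origin at the centre of its underside, z up.
- white3: White tablet jar with white cap and paper band, standing on the counter, one of four to six: plain cylinder 46 mm in diameter, 68 mm tall, 60 to 130 g, heavy in its lower half. Origin at the centre of its underside, z up.
- white4: White tablet jar with white cap and paper band, standing on the counter, one of four to six: plain cylinder 46 mm in diameter, 68 mm tall, 60 to 130 g, heavy in its lower half. Origin at the centre of its underside, z up.
- white5: White tablet jar with white cap and paper band, standing on the counter, one of four to six: plain cylinder 46 mm in diameter, 68 mm tall, 60 to 130 g, heavy in its lower half. Origin at the centre of its underside, z up.
- amber0: Amber jar with black cap, 46 mm in diameter, 68 mm tall, already standing in a cell of the crate (one or two of three are present). Origin at the centre of its underside.
- amber1: Amber jar with black cap, 46 mm in diameter, 68 mm tall, already standing in a cell of the crate (one or two of three are present). Origin at the centre of its underside.
- amber2: Amber jar with black cap, 46 mm in diameter, 68 mm tall, already standing in a cell of the crate (one or two of three are present). Origin at the centre of its underside.
- pen_pot: Black pen pot with pens, 76 mm in diameter, 150 mm tall with pens; a bystander, to be left where it is. Origin at the centre of its underside.
- stapler: Stapler, 140 by 34 by 42 mm; a bystander, to be left where it is. Origin at the centre of its underside.
- tape_roll: Clear tape roll lying flat, 90 mm in diameter, 19 mm high; a bystander, to be left where it is. Origin at the centre of its underside.
- tub: White and green tub, 78 mm in diameter, 90 mm tall; a bystander, to be left where it is. Origin at the centre of its underside.
- carton: White and blue medicine carton, 50 by 120 by 45 mm; a bystander, to be left where it is. Origin at the centre of its underside.
There are look-alikes about, which are no part of the job. Leave any purple or turquoise look-alike of the white4 alone. Leave any turquoise or yellow look-alike of the white3 alone.

How it is judged:
By the outcome, as a careful person would: the job done as asked, in the order asked, and still so for the second after the job is handed in, with the robot touching nothing.
Of white0, white1, white2, white3, white4, white5 only 4 to 6 are there at a start; the rules pass over those that are not, and their reading is None.
Of amber0, amber1, amber2 only 1 to 2 are there at a start; the rules pass over those that are not, and their reading is None.
At some moment in a run one of white0, white1, white2, white3, white4, white5 may be knocked a few centimetres aside while the robot is not near it.
It also fails if it takes over 210 s, if anything falls off the work surface, if the arm or the gripper's body presses on something with over 40 N, if the wrist force passes 120 N, or if a joint passes its speed limit or range.

## Robot

A 6-joint arm with a two-finger parallel gripper is mounted at the origin on the work surface. World frame = base frame: x ahead of the robot, y to its left, z up, the work surface at z = 0. Lengths are in m, angles in rad, forces in N, time in s.
With the tool pointing down it reaches from about 0.375 to 0.975 m from the base axis. Payload 3.8 kg.
Tool frame: the origin (TCP) lies midway between the tips of the shut fingers; the grasp point (between the pads) lies 19 mm behind it; z points along the fingers, y is the direction in which the jaws open and shut (so a half turn about z gives the same grasp; the last joint's range is limited). The gripper opens to 85 mm and grips with 20 to 120 N. Pads are 22 mm wide; open, the fingers measure 114 mm over their backs; the gripper's body (76 mm by 85 mm) begins 54 mm behind the grasp point. The pads swing forward as they close: fully open they stand 13 mm farther back than shut.
Start: joints at [-1.264, 0.264, 1.604, -0, 1.274, -0.037], TCP at [0.228, -0.635, 0.231] pointing down, gripper open.
Joint ranges: [-2.63, 2.63], [-0.94, 2.18], [0.31, 2.57], [-1.31, 4.45], [0, 2.66], [-2.55, 2.55]. Speed limits (rad/s): [2.57, 2.57, 3.14, 3.14, 3.14, 3.14].

## Interface

Orientations are given as a unit quaternion [w, x, y, z].
In Python, from plant import ctrl gives the robot as it stands.
- The arm moves only by the tool play_rows, never from a script. Its argument "motion" is a list of rows, each a list of 6 numbers: the shift along the world's x, y, z in m, then the turn, a rotation vector about the world's x, y, z in degrees. In form: [[x, y, z, rx, ry, rz], ...]. A call has exactly 10 rows; each row shifts and turns the commanded pose from where the row before left it; what a row does not reach is not made up. A row lasts 1/12 s, in which the tool goes at most 41.7 mm and 7.16 degrees, less where a joint would pass 70% of its speed; a pose out of reach is approached as far as the arm can. A call with a gripper value outside its range is refused whole. "hand" is the opening, from 0 (shut) to 1 (fully open), set as the call begins (left out, the last holds). The fingers move at their own pace and stop on an object; "force" is the grip in N (left out, the last holds). Time passes only in rows, so rows that do not move let the fingers close, or fill a call up. It gives the time, the measured TCP pose, the force and the opening at its end, in the units of the state.
- ctrl.state(): the state, without advancing time (a new reading comes with each control period).
- ctrl.capture(name): name is "scene" or "top"; returns a dict with "pixels" (420x560x3 uint8, red, green, blue), "camera_matrix" (3x3 intrinsics, pixels), "D" ([k1, k2, p1, p2, k3] as OpenCV has them; the pictures are not rectified), "extrinsics" (4x4, takes a point from camera to world coordinates). Camera axes: x right, y down, z forward; pixel columns grow to the right and rows downward; lengths in m; the calibration is good to about 2 mm. A picture is of the moment at which its call begins. There is no depth.
- ctrl.close_job(): hands the job in, once; it reports no verdict.
Trained networks look in the newest picture that a camera, given by its name, has taken for a name from the list of things; names that differ only in an ending like _2 or _b are one class to them, and where a whole thing is asked for, a point or a joint stands for the part that bears it (a point fixed in the world has none). Each returns a list of dicts, best first, with "conf" (0 to 1); they miss things now and then, are a little off and sometimes report something else, mostly with a low value. They report only what shows in the picture. A call takes as long as a camera call. They do not tell look-alikes from the thing itself.
- ctrl.cut_out(camera, label): "mask" (420x560 bool, what is visible of it) and "box" ([left, top, right, bottom] in pixels, round what is visible of it).
- ctrl.spot_point(camera, label): "pixel" ([row, column] in pixels: a listed point, or the origin of a listed thing).
The state is a dict: "t": time; "qpos": joint angles; "dq": joint speeds; "effort": joint torques, N m; "ee_pos": TCP position; "tool_rot": TCP orientation; "ft_force": force on the tool from outside, world axes, zero at the start; "wrist_torque": the same for the moment, N m; "finger_gap": finger opening in m.
Only numpy, scipy, OpenCV 4.12 (cv2) and the standard library are available. Lean on these libraries where they do the work, as an engineer would, in place of code of your own. Each camera call takes 0.05 s, during which the arm holds its last target. There are 200 camera calls.

## Working session

There is one attempt and no reset: what is moved stays moved. The work goes in short steps, Python scripts to look and compute and a tool call to move; the robot and the scene stay as the last step left them, time stands still between calls to the robot, and variables do not carry over. Pictures are saved under pics/ and viewed, about 12 in all and at most 16, crops included, and the job is handed in when it is done.

Besides the shell and the picture viewer there is one more tool, called after ">>>" as name(argument=value, ...) on one line, values as JSON. play_rows: Moves the arm, as the interface text tells. Its arguments: {"type":"object","properties":{"motion":{"type":"array"},"hand":{"type":"number"},"force":{"type":"number"}},"required":["motion"]}

```bash
mkdir -p pics; ls; cat > h.py <<'E'
import numpy as np, cv2
from plant import ctrl
def cap(n,save=None):
    c=ctrl.capture(n)
    if save: cv2.imwrite('pics/'+save,cv2.cvtColor(c['pixels'],cv2.COLOR_RGB2BGR))
    return c
def w(c,rc,z):
    K=np.array(c['camera_matrix']);D=np.array(c['D']);E=np.array(c['extrinsics'])
    p=cv2.undistortPoints(np.array([[[rc[1],rc[0]]]],float),K,D)[0,0]
    d=E[:3,:3]@np.array([p[0],p[1],1.]);o=E[:3,3]
    return o+d*(z-o[2])/d[2]
def proj(c,P):
    E=np.linalg.inv(np.array(c['extrinsics']))
    q,_=cv2.projectPoints(np.array(P,float).reshape(-1,3),cv2.Rodrigues(E[:3,:3])[0],E[:3,3],np.array(c['camera_matrix']),np.array(c['D']))
    return q[:,0,::-1]
E
python3 - <<'E'
from h import *
np.set_printoptions(precision=3,suppress=True)
for n in ['top','scene']:
    c=cap(n,n+'0.png'); print(n,np.array(c['extrinsics'])[:3,3])
    for l,z in [('white0',0),('amber0',.011),('crate_floor',.011),('station',0),('lever_pivot',.04),('collar_grip',.149),('bail_bar',.097),('pen_pot',0),('stapler',0),('tape_roll',0),('tub',0),('carton',0)]:
        for d in ctrl.spot_point(n,l):
            if d['conf']>.3: print(l,round(d['conf'],2),np.array(d['pixel']),w(c,d['pixel'],z))
print(ctrl.state())
E
```

```text
pics
top [ 0.419 -0.024  1.423]
white0 0.72 [280.9 350.7] [ 0.338 -0.269  0.   ]
white0 0.68 [222.6 347.6] [ 0.538 -0.258  0.   ]
white0 0.64 [222.8 377.1] [ 0.539 -0.36   0.   ]
white0 0.64 [191.3 312.5] [ 0.645 -0.135  0.   ]
white0 0.63 [253.3 347.2] [ 0.432 -0.257  0.   ]
white0 0.57 [254.5 379.1] [ 0.43  -0.366  0.   ]
white0 0.55 [257.6 320.4] [ 0.415 -0.165  0.   ]
white0 0.44 [218.9 328. ] [ 0.549 -0.19   0.   ]
amber0 0.65 [231.8 227.2] [0.497 0.157 0.011]
amber0 0.54 [214.5 270.6] [0.559 0.009 0.011]
crate_floor 0.88 [221.3 239.8] [0.534 0.115 0.011]
station 0.57 [221.3 237. ] [0.534 0.126 0.   ]
lever_pivot 0.73 [261.8 412.2] [ 0.408 -0.466  0.04 ]
lever_pivot 0.69 [212.1 165.9] [0.558 0.362 0.04 ]
collar_grip 0.48 [193.4 156.1] [0.605 0.365 0.149]
bail_bar 0.92 [220.1 235.9] [0.53  0.119 0.097]
pen_pot 0.61 [231.3 223.7] [0.499 0.17  0.   ]
stapler 0.61 [188.6 402.1] [ 0.66  -0.447  0.   ]
tape_roll 0.71 [209.4 120.2] [0.568 0.531 0.   ]
tub 0.84 [219.3 424.8] [ 0.554 -0.524  0.   ]
carton 0.57 [262.6 413. ] [ 0.405 -0.481  0.   ]
carton 0.52 [194.  156.9] [0.624 0.407 0.
[... 835 characters left out ...]
] [0.534 0.116 0.097]
pen_pot 0.9 [314.8 229.9] [ 0.719 -0.235 -0.   ]
stapler 0.65 [334.4 151.6] [ 0.668 -0.438  0.   ]
tape_roll 0.81 [170.4 418. ] [0.567 0.541 0.   ]
tub 0.78 [312.8 106.5] [ 0.552 -0.526  0.   ]
carton 0.96 [260.  104.9] [ 0.388 -0.484  0.   ]
{'t': 1.3, 'qpos': array([-1.264,  0.264,  1.604, -0.   ,  1.274, -0.037]), 'dq': array([-0.   , -0.001,  0.001,  0.   ,  0.   ,  0.   ]), 'effort': array([ -0.   , -51.506, -36.772,  -0.   ,   0.001,   0.   ]), 'ee_pos': array([ 0.227, -0.635,  0.231]), 'tool_rot': array([-0.   ,  0.985,  0.171, -0.   ]), 'ft_force': array([-0.002,  0.247,  0.387]), 'wrist_torque': array([ 0.045,  0.002, -0.012]), 'finger_gap': 0.0856674333165133}
```

```bash
python3 - <<'E'
import cv2
t=cv2.imread('pics/top0.png');s=cv2.imread('pics/scene0.png')
cv2.imwrite('pics/t1.png',cv2.resize(t[150:310,80:470],(800,328),interpolation=cv2.INTER_CUBIC))
cv2.imwrite('pics/s1.png',cv2.resize(s[130:370,60:460],(800,480),interpolation=cv2.INTER_CUBIC))
E
```

```text
(no output)
```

View pics/t1.png

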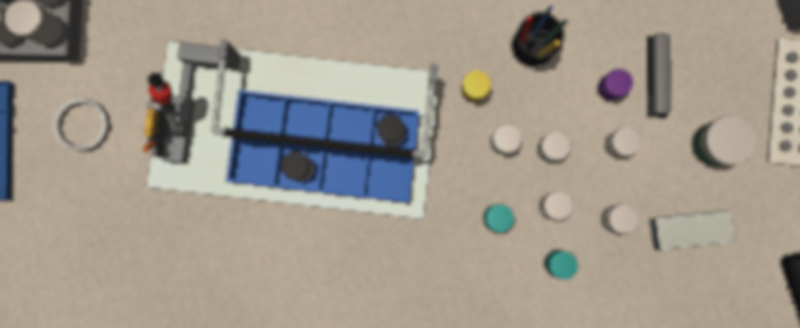

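View pics/s1.png

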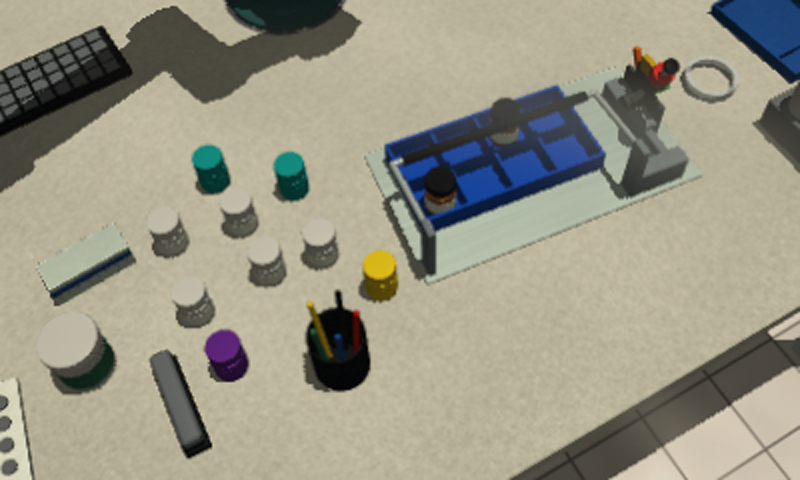

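```bash
cat >> h.py <<'E'
from scipy.optimize import least_squares
def blue(c):
    h=cv2.cvtColor(c['pixels'],cv2.COLOR_RGB2HSV)
    m=cv2.inRange(h,(105,130,40),(125,255,255)); m=cv2.morphologyEx(m,cv2.MORPH_CLOSE,np.ones((9,9)))
    n,l,s,ce=cv2.connectedComponentsWithStats(m)
    best=min((i for i in range(1,n) if s[i,4]>800),key=lambda i:np.hypot(*(w(c,ce[i][::-1],.04)[:2]-[.53,.117])))
    return l==best
def stn(p):
    return np.array([[np.cos(p[2]),-np.sin(p[2])],[np.sin(p[2]),np.cos(p[2])]])
def S(p,x,y,z): return np.r_[p[:2]+stn(p)@[x,y],z]
E
cat > fit.py <<'E'
from h import *
np.set_printoptions(precision=4,suppress=True)
ms=[]
for n in ['top','scene']:
    c=cap(n); m=blue(c); cs,_=cv2.findContours(m.astype(np.uint8),0,2)
    h=cv2.convexHull(max(cs,key=len)); ms.append((c,h)); print(n,m.sum())
def res(p):
    r=[]
    for c,h in ms:
        P=[S(p,x,y,z) for x in(-.0765,.0765) for y in(-.1505,.1505) for z in(.006,.044)]
        q=cv2.convexHull(np.float32(proj(c,P)[:,::-1]))
        r+=[cv2.pointPolygonTest(q,(float(a),float(b)),True)-.5 for a,b in h[:,0]]
    return r
s=least_squares(res,[.531,.117,-.1],loss='soft_l1',diff_step=1e-3); print(s.x,np.abs(s.fun).mean(),np.abs(s.fun).max())
p=s.x;print('collar',S(p,.118*np.sin(.4),.243,.04+.118*np.cos(.4)),'load',S(p,-.118*np.sin(.4),.243,.04+.118*np.cos(.4)))
E
python3 fit.py
```

```text
top 3269
scene 3052
[ 0.5312  0.1181 -0.1084] 0.6569861579857059 1.711815598009423
collar [0.6031 0.3547 0.1487] load [0.5118 0.3647 0.1487]
```

>>> play_rows(motion=[[0.01, 0.02, 0.02, 0, 0, 7], [0.01, 0.02, 0.02, 0, 0, 7], [0.01, 0.03, 0.02, 0, 0, 7], [0.01, 0.03, 0.01, 0, 0, 7], [0.01, 0.03, 0, 0, 0, 7], [0.01, 0.03, 0, 0, 0, 7], [0.01, 0.03, 0, 0, 0, 7], [0.01, 0.03, 0, 0, 0, 7], [0.01, 0.03, 0, 0, 0, 7], [0.01, 0.03, 0, 0, 0, 7]], hand=1, force=60)

```text
t: 2.23
ee_pos: [0.3277, -0.354, 0.3015]
tool_rot: [0.0, 0.707, 0.707, 0.0]
ft_force: [0.3, -0.0, -0.5]
finger_gap: 0.0857
```

>>> play_rows(motion=[[0.0156, 0.0353, 0, 0, 0, 6.98], [0.0156, 0.0353, 0, 0, 0, 6.98], [0.0156, 0.0353, 0, 0, 0, 6.98], [0.0156, 0.0353, 0, 0, 0, 6.98], [0.0156, 0.0353, 0, 0, 0, 6.98], [0.0156, 0.0353, 0, 0, 0, 6.98], [0.0156, 0.0353, 0, 0, 0, 6.98], [0.0156, 0.0353, 0, 0, 0, 6.98], [0.0156, 0.0353, 0, 0, 0, 6.98], [0.0156, 0.0353, 0, 0, 0, 6.98]])

```text
t: 3.07
ee_pos: [0.4839, -0.0005, 0.3017]
tool_rot: [0.001, 0.175, 0.985, 0.0]
ft_force: [0.8, -1.2, 0.7]
finger_gap: 0.0852
```

>>> play_rows(motion=[[0.0156, 0.0353, 0, 0, 0, 6.98], [0.0156, 0.0353, 0, 0, 0, 6.98], [0.0156, 0.0353, 0, 0.62, 5.7, 0], [0.0156, 0.0353, 0, 0.62, 5.7, 0], [0.0156, 0.0353, 0, 0.62, 5.7, 0], [0.0156, 0.0353, 0, 0.62, 5.7, 0], [0.0156, 0.0353, 0, 0, 0, 0], [0.0156, 0.0353, 0, 0, 0, 0], [0.0156, 0.0353, 0, 0, 0, 0], [0.0156, 0.0353, 0, 0, 0, 0]])

```text
t: 3.9
ee_pos: [0.6403, 0.3522, 0.3004]
tool_rot: [-0.199, 0.056, 0.978, 0.01]
ft_force: [0.7, 0.3, 0.1]
finger_gap: 0.0853
```

>>> play_rows(motion=[[0, 0, -0.02, 0, 0, 0], [0, 0, -0.02, 0, 0, 0], [0, 0, -0.014, 0, 0, 0], [0, 0, -0.01, 0, 0, 0], [0, 0, 0, 0, 0, 0], [0, 0, 0, 0, 0, 0], [0, 0, 0, 0, 0, 0], [0, 0, 0, 0, 0, 0], [0, 0, 0, 0, 0, 0], [0, 0, 0, 0, 0, 0]])

```text
t: 4.73
ee_pos: [0.64, 0.3505, 0.2387]
tool_rot: [-0.198, 0.056, 0.979, 0.011]
ft_force: [0.1, -0.6, -0.0]
finger_gap: 0.0856
```

>>> play_rows(motion=[[-0.0049, 0.0005, -0.0117, 0, 0, 0], [-0.0049, 0.0005, -0.0117, 0, 0, 0], [-0.0049, 0.0005, -0.0117, 0, 0, 0], [-0.0049, 0.0005, -0.0117, 0, 0, 0], [-0.0049, 0.0005, -0.0117, 0, 0, 0], [-0.0049, 0.0005, -0.0117, 0, 0, 0], [-0.0049, 0.0005, -0.0117, 0, 0, 0], [-0.0049, 0.0005, -0.0117, 0, 0, 0], [-0.0049, 0.0005, -0.0117, 0, 0, 0], [0, 0, 0, 0, 0, 0]])

```text
t: 5.57
ee_pos: [0.5927, 0.3544, 0.1284]
tool_rot: [-0.201, 0.056, 0.978, 0.009]
ft_force: [-0.4, 0.1, 0.4]
finger_gap: 0.0852
```

```bash
python3 - <<'E'
from h import *
print(ctrl.state()['ee_pos'],ctrl.state()['ft_force'])
o=[]
for n,(r,k) in {'scene':(110,340),'top':(150,100)}.items():
    c=cap(n)['pixels'][r:r+100,k:k+100]; o.append(cv2.resize(c,(400,400),interpolation=cv2.INTER_CUBIC))
cv2.imwrite('pics/a1.png',cv2.cvtColor(np.hstack(o),cv2.COLOR_RGB2BGR))
E
```

```text
[0.59271597 0.35444837 0.12836439] [-0.39716047  0.07889597  0.4306102 ]
```

View pics/a1.png

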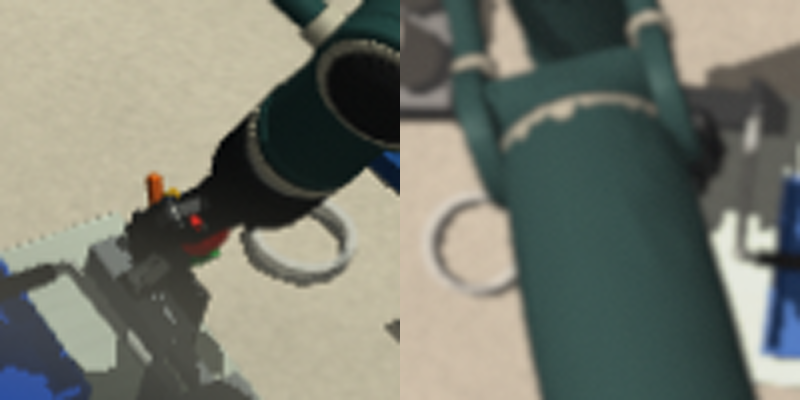

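>>> play_rows(motion=[[0.001, 0.0005, 0.002, 0, 0, 0], [0.001, 0, 0.002, 0, 0, 0], [0, 0, 0, 0, 0, 0], [0, 0, 0, 0, 0, 0], [0, 0, 0, 0, 0, 0], [0, 0, 0, 0, 0, 0], [0, 0, 0, 0, 0, 0], [0, 0, 0, 0, 0, 0], [0, 0, 0, 0, 0, 0], [0, 0, 0, 0, 0, 0]], hand=0, force=60)

```text
t: 6.5
ee_pos: [0.599, 0.3582, 0.138]
tool_rot: [-0.196, 0.056, 0.979, 0.013]
ft_force: [3.0, 6.9, 2.2]
finger_gap: 0.0323
```

>>> play_rows(motion=[[0, 0, 0, 0, 0, 0], [0, 0, 0, 0, 0, 0], [0, 0, 0, 0, 0, 0], [0, 0, 0, 0, 0, 0], [0, 0, 0, 0, 0, 0], [0, 0, 0, 0, 0, 0], [0, 0, 0, 0, 0, 0], [0, 0, 0, 0, 0, 0], [0, 0, 0, 0, 0, 0], [0, 0, 0, 0, 0, 0]])

```text
t: 7.33
ee_pos: [0.599, 0.3583, 0.1379]
tool_rot: [-0.196, 0.056, 0.979, 0.013]
ft_force: [2.9, 5.9, 3.0]
finger_gap: 0.0321
```

>>> play_rows(motion=[[0.0008, 0.002, 0.002, 0, 0, 0], [0.0008, 0, 0.002, 0, 0, 0], [0.0008, 0, 0.002, 0, 0, 0], [0.0008, 0, 0.002, 0, 0, 0], [0.0008, 0, 0.002, 0, 0, 0], [0.0008, 0, 0.002, 0, 0, 0], [0.0008, 0, 0.002, 0, 0, 0], [0.0008, 0, 0.002, 0, 0, 0], [0, 0, 0, 0, 0, 0], [0, 0, 0, 0, 0, 0]])

```text
t: 8.17
ee_pos: [0.6039, 0.3579, 0.1514]
tool_rot: [-0.199, 0.056, 0.978, 0.011]
ft_force: [1.6, 5.5, -7.9]
finger_gap: 0.0319
```

>>> play_rows(motion=[[0, 0, 0, 0, 0, 0], [0, 0, 0, 0, 0, 0], [0, 0, 0, 0, 0, 0], [0, 0, 0, 0, 0, 0], [0, 0, 0, 0, 0, 0], [0, 0, 0, 0, 0, 0], [0, 0, 0, 0, 0, 0], [0, 0, 0, 0, 0, 0], [0, 0, 0, 0, 0, 0], [0, 0, 0, 0, 0, 0]])

```text
t: 9.0
ee_pos: [0.6038, 0.3578, 0.1513]
tool_rot: [-0.199, 0.056, 0.978, 0.01]
ft_force: [3.2, 4.9, -7.9]
finger_gap: 0.0322
```

>>> play_rows(motion=[[0.0007, 0.001, 0.0016, 0, 0, 0], [0.0007, 0.001, 0.0016, 0, 0, 0], [0, 0, 0, 0, 0, 0], [0, 0, 0, 0, 0, 0], [0, 0, 0, 0, 0, 0], [0, 0, 0, 0, 0, 0], [0, 0, 0, 0, 0, 0], [0, 0, 0, 0, 0, 0], [0, 0, 0, 0, 0, 0], [0, 0, 0, 0, 0, 0]])

```text
t: 9.83
ee_pos: [0.6051, 0.3582, 0.1549]
tool_rot: [-0.199, 0.056, 0.978, 0.009]
ft_force: [0.6, -5.3, -7.8]
finger_gap: 0.032
```

>>> play_rows(motion=[[-0.0046, 0.0005, 0.0019, -0.25, -2.28, 0], [-0.0046, 0.0005, 0.0015, -0.25, -2.28, 0], [-0.0048, 0.0005, 0.0015, -0.25, -2.28, 0], [-0.0048, 0.0005, 0.0012, -0.25, -2.28, 0], [-0.0049, 0.0005, 0.0011, -0.25, -2.28, 0], [-0.0049, 0.0005, 0.0008, -0.25, -2.28, 0], [-0.0049, 0.0005, 0.0007, -0.25, -2.28, 0], [-0.0049, 0.0005, 0.0004, -0.25, -2.28, 0], [-0.0049, 0.0005, 0.0003, -0.25, -2.28, 0], [-0.0049, 0.0005, 0, -0.25, -2.28, 0]])

```text
t: 10.67
ee_pos: [0.5566, 0.363, 0.165]
tool_rot: [0.001, 0.057, 0.998, -0.001]
ft_force: [2.6, -7.9, -8.2]
finger_gap: 0.0318
```

>>> play_rows(motion=[[-0.0049, 0.0005, 0, -0.25, -2.28, 0], [-0.0049, 0.0005, -0.0005, -0.25, -2.28, 0], [-0.0049, 0.0005, -0.0005, -0.25, -2.28, 0], [-0.0049, 0.0005, -0.0008, -0.25, -2.28, 0], [-0.0048, 0.0005, -0.001, -0.25, -2.28, 0], [-0.0048, 0.0005, -0.0011, -0.25, -2.28, 0], [-0.0047, 0.0005, -0.0013, -0.25, -2.28, 0], [-0.0047, 0.0005, -0.0015, -0.25, -2.28, 0], [-0.0046, 0.0005, -0.0017, -0.25, -2.28, 0], [-0.0046, 0.0005, -0.0019, -0.25, -2.28, 0]])

```text
t: 11.5
ee_pos: [0.5086, 0.3677, 0.1547]
tool_rot: [0.199, 0.057, 0.978, -0.012]
ft_force: [17.8, -11.2, -0.1]
finger_gap: 0.0323
```

>>> play_rows(motion=[[0, 0, 0, 0, 0, 0], [0, 0, 0, 0, 0, 0], [0, 0, 0, 0, 0, 0], [0, 0, 0, 0, 0, 0], [0, 0, 0, 0, 0, 0], [0, 0, 0, 0, 0, 0], [0, 0, 0, 0, 0, 0], [0, 0, 0, 0, 0, 0], [0, 0, 0, 0, 0, 0], [0, 0, 0, 0, 0, 0]])

```text
t: 12.33
ee_pos: [0.5092, 0.3675, 0.1551]
tool_rot: [0.198, 0.057, 0.978, -0.012]
ft_force: [5.6, -8.2, -5.9]
finger_gap: 0.0318
```

>>> play_rows(motion=[[0.0008, 0, -0.002, 0, 0, 0], [0.0008, 0, -0.002, 0, 0, 0], [0.0008, 0, -0.002, 0, 0, 0], [0.0008, 0, -0.002, 0, 0, 0], [0.0008, 0, -0.002, 0, 0, 0], [0.0008, 0, -0.002, 0, 0, 0], [0.0008, 0, -0.002, 0, 0, 0], [0.0008, 0, -0.002, 0, 0, 0], [0, 0, 0, 0, 0, 0], [0, 0, 0, 0, 0, 0]])

```text
t: 13.17
ee_pos: [0.5157, 0.3671, 0.1398]
tool_rot: [0.198, 0.057, 0.978, -0.012]
ft_force: [2.4, -10.9, -0.9]
finger_gap: 0.0318
```

>>> play_rows(motion=[[0, 0, 0, 0, 0, 0], [0, 0, 0, 0, 0, 0], [0, 0, 0, 0, 0, 0], [0, 0, 0, 0, 0, 0], [0, 0, 0, 0, 0, 0], [0, 0, 0, 0, 0, 0], [0, 0, 0, 0, 0, 0], [0, 0, 0, 0, 0, 0], [0, 0, 0, 0, 0, 0], [0, 0, 0, 0, 0, 0]], hand=1)

```text
t: 14.0
ee_pos: [0.5155, 0.3695, 0.1381]
tool_rot: [0.198, 0.056, 0.978, -0.011]
ft_force: [-0.4, -0.4, 0.2]
finger_gap: 0.0851
```

>>> play_rows(motion=[[-0.006, 0.0006, 0.014, 0, 0, 0], [-0.006, 0.0006, 0.014, 0, 0, 0], [-0.006, 0.0006, 0.014, 0, 0, 0], [-0.006, 0.0006, 0.014, 0, 0, 0], [-0.006, 0.0006, 0.014, 0, 0, 0], [-0.006, 0.0006, 0.014, 0, 0, 0], [-0.006, 0.0006, 0.014, 0, 0, 0], [-0.006, 0.0006, 0.014, 0, 0, 0], [0, 0, 0.02, 0, 0, 0], [0, 0, 0.02, 0, 0, 0]])

```text
t: 14.83
ee_pos: [0.4669, 0.374, 0.2904]
tool_rot: [0.198, 0.056, 0.979, -0.011]
ft_force: [-0.6, 0.4, -0.8]
finger_gap: 0.0859
```

>>> play_rows(motion=[[0.0046, -0.0352, 0, 0.62, 5.7, 0], [0.0046, -0.0352, 0, 0.62, 5.7, 0], [0.0046, -0.0352, 0, 0.62, 5.7, 0], [0.0046, -0.0352, 0, 0.62, 5.7, 0], [0.0046, -0.0352, 0, 0, 0, -7], [0.0046, -0.0352, 0, 0, 0, -7], [0.0046, -0.0352, 0, 0, 0, -7], [0.0046, -0.0352, 0, 0, 0, -7], [0.0046, -0.0352, 0, 0, 0, -7], [0.0046, -0.0352, 0, 0, 0, -7]], hand=0.78)

```text
t: 15.67
ee_pos: [0.5135, 0.0205, 0.2903]
tool_rot: [0.0, 0.414, 0.91, -0.0]
ft_force: [1.5, 0.6, 0.2]
finger_gap: 0.0665
```

>>> play_rows(motion=[[0.0046, -0.0352, 0, 0, 0, -7], [0.0046, -0.0352, 0, 0, 0, -7], [0.0046, -0.0352, 0, 0, 0, -7], [0.0046, -0.0352, 0, 0, 0, -7], [0.0046, -0.0352, 0, 0, 0, -7], [0.0046, -0.0352, 0, 0, 0, -7], [0, 0, -0.03, 0, 0, -6], [0, 0, -0.03, 0, 0, 0], [0, 0, -0.03, 0, 0, 0], [0, 0, 0, 0, 0, 0]])

```text
t: 16.5
ee_pos: [0.5367, -0.1877, 0.193]
tool_rot: [-0.006, 0.747, 0.665, -0.003]
ft_force: [-1.2, 0.7, -1.3]
finger_gap: 0.0665
```

```bash
cat > jars.py <<'E'
from h import *
import sys
np.set_printoptions(precision=4,suppress=True)
s=ctrl.state(); print(s['t'],s['ee_pos'],s['tool_rot'])
p=[.5312,.1181,-.1084]
im=[]
for n in ['top','scene']:
    c=cap(n,f'{n}_{sys.argv[1]}.png'); hsv=cv2.cvtColor(c['pixels'],cv2.COLOR_RGB2HSV)
    for d in ctrl.spot_point(n,'white0'):
        q=w(c,d['pixel'],0)
        ca=proj(c,[q[0],q[1],.066])[0].astype(int)
        r=np.median(hsv[ca[0]-1:ca[0]+2,ca[1]-1:ca[1]+2].reshape(-1,3),axis=0)
        st=stn(p).T@(w(c,d['pixel'],.011)[:2]-p[:2])
        print(n,round(d['conf'],2),q[:2],'st',st,'hsv',r)
E
python3 jars.py 1
python3 - <<'E'
import cv2
s=cv2.imread('pics/scene_1.png');cv2.imwrite('pics/v1.png',cv2.resize(s[60:360,60:460],(800,600),interpolation=cv2.INTER_CUBIC))
E
```

```text
16.5 [ 0.5367 -0.1877  0.193 ] [-0.0058  0.7466  0.6652 -0.003 ]
top 0.77 [ 0.432  -0.2725] st [-0.0567 -0.3972] hsv [ 16.  35. 198.]
top 0.6 [ 0.6494 -0.3549] st [ 0.1666 -0.4551] hsv [143. 124. 121.]
top 0.59 [ 0.5476 -0.1861] st [ 0.0481 -0.2995] hsv [86. 76. 67.]
top 0.57 [ 0.4136 -0.1625] st [-0.0866 -0.2906] hsv [85. 77. 82.]
top 0.55 [ 0.5413 -0.3552] st [ 0.06  -0.467] hsv [75. 36. 73.]
top 0.5 [ 0.5366 -0.2599] st [ 0.0451 -0.3735] hsv [80. 36. 42.]
top 0.47 [ 0.4345 -0.3718] st [-0.0436 -0.4948] hsv [ 16.  36. 204.]
top 0.45 [ 0.6387 -0.1302] st [ 0.132  -0.2346] hsv [ 26. 156. 217.]
scene 0.94 [ 0.5569 -0.3611] st [ 0.0836 -0.4727] hsv [ 24.  30. 201.]
scene 0.92 [ 0.4153 -0.3692] st [-0.0549 -0.4958] hsv [ 24.  31. 199.]
scene 0.88 [ 0.3351 -0.2767] st [-0.1437 -0.4134] hsv [ 87. 221. 142.]
scene 0.86 [ 0.6271 -0.1342] st [ 0.1283 -0.2419] hsv [ 25. 225. 223.]
scene 0.85 [ 0.5333 -0.2523] st [ 0.0486 -0.3682] hsv [24. 32. 79.]
scene 0.69 [ 0.5376 -0.1845] st [ 0.0457 -0.3011] hsv [ 24.  29. 200.]
scene 0.64 [ 0.6429 -0.3566] st [ 0.1677 -0.4591] hsv [140. 176. 125.]
scene 0.62 [ 0.4436 -0.2652] st [-0.0382 -0.3905] hsv [ 24.  31. 200.]
scene 0.62 [ 0.3981 -0.4828] st [-0.0596 -0.6095] hsv [ 24.  42. 190.]
scene 0.32 [0.5605 0.5444] st [-0.0099  0.4187] hsv [ 24.  42. 193.]
```

View pics/v1.png

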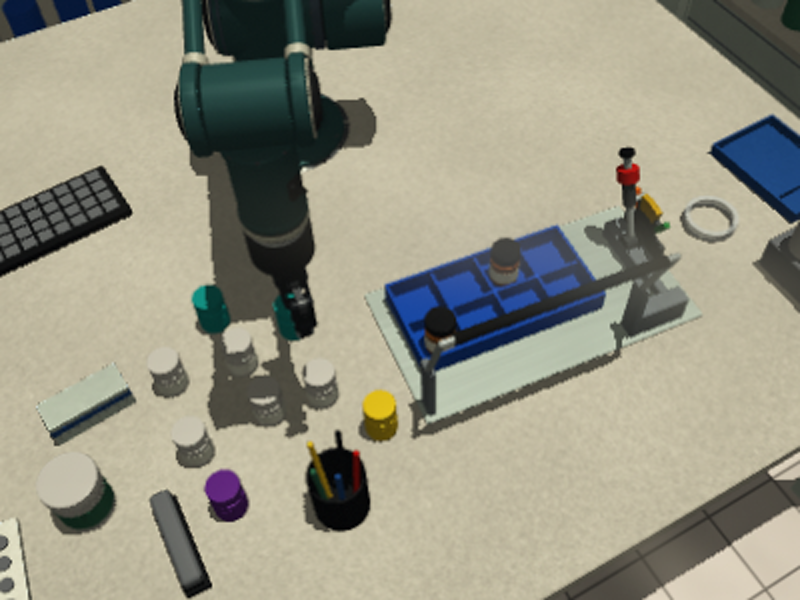

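>>> play_rows(motion=[[0.001, 0, -0.021, 0, 0, 0], [0.001, 0, -0.021, 0, 0, 0], [0.001, 0, -0.021, 0, 0, 0], [0, 0, -0.021, 0, 0, 0], [0, 0, -0.021, 0, 0, 0], [0, 0, -0.021, 0, 0, 0], [0, 0, -0.021, 0, 0, 0], [0, 0, -0.015, 0, 0, 0], [0, 0, -0.006, 0, 0, 0], [0, 0, 0, 0, 0, 0]])

```text
t: 17.53
ee_pos: [0.5449, -0.1889, 0.0327]
tool_rot: [-0.0, 0.746, 0.666, -0.0]
ft_force: [-0.1, -0.3, -0.7]
finger_gap: 0.0671
```

>>> play_rows(motion=[[0, 0, 0, 0, 0, 0], [0, 0, 0, 0, 0, 0], [0, 0, 0, 0, 0, 0], [0, 0, 0, 0, 0, 0], [0, 0, 0, 0, 0, 0], [0, 0, 0, 0, 0, 0], [0, 0, 0, 0, 0, 0], [0, 0, 0, 0, 0, 0], [0, 0, 0, 0, 0, 0], [0, 0, 0, 0, 0, 0]], hand=0, force=40)

```text
t: 18.37
ee_pos: [0.5463, -0.1896, 0.0347]
tool_rot: [0.002, 0.746, 0.666, 0.001]
ft_force: [0.4, 1.1, 6.1]
finger_gap: 0.045
```

>>> play_rows(motion=[[0, 0, 0.01, 0, 0, 0], [0, 0, 0.015, 0, 0, 0], [0, 0, 0.02, 0, 0, 0], [0, 0, 0.02, 0, 0, 0], [0, 0, 0.02, 0, 0, 0], [0, 0, 0.02, 0, 0, 0], [0, 0, 0.015, 0, 0, 0], [0, 0, 0, 0, 0, 0], [0, 0, 0, 0, 0, 0], [0, 0, 0, 0, 0, 0]])

```text
t: 19.2
ee_pos: [0.5434, -0.1886, 0.1514]
tool_rot: [-0.001, 0.746, 0.666, -0.001]
ft_force: [0.2, -0.1, -1.3]
finger_gap: 0.0449
```

>>> play_rows(motion=[[0.0035, 0.025, 0, 0, 0, 0], [0.0035, 0.037, 0, 0, 0, 0], [0.0035, 0.039, 0, 0, 0, 0], [0.0035, 0.039, 0, 0, 0, 0], [0.0035, 0.039, 0, 0, 0, 0], [0.0035, 0.039, 0, 0, 0, 0], [0.0035, 0.039, 0, 0, 0, 0], [0.0035, 0.039, 0, 0, 0, 0], [0.0035, 0.039, 0, 0, 0, 0], [0.0035, 0.037, 0, 0, 0, 0]])

```text
t: 20.03
ee_pos: [0.5776, 0.1849, 0.15]
tool_rot: [-0.001, 0.746, 0.666, -0.002]
ft_force: [1.1, -0.1, -1.4]
finger_gap: 0.0449
```

>>> play_rows(motion=[[0.0036, 0.026, 0, 0, 0, 0], [0, 0.015, 0, 0, 0, 0], [0, 0, -0.015, 0, 0, 0], [0, 0, -0.02, 0, 0, 0], [0, 0, -0.02, 0, 0, 0], [0, 0, -0.005, 0, 0, 0], [0, 0, 0, 0, 0, 0], [0, 0, 0, 0, 0, 0], [0, 0, 0, 0, 0, 0], [0, 0, 0, 0, 0, 0]])

```text
t: 20.87
ee_pos: [0.584, 0.2242, 0.0939]
tool_rot: [0.0, 0.746, 0.665, 0.001]
ft_force: [-0.0, -0.2, -0.9]
finger_gap: 0.0451
```

>>> play_rows(motion=[[-0.001, 0, -0.008, 0, 0, 0], [0, 0, -0.01, 0, 0, 0], [0, 0, -0.01, 0, 0, 0], [0, 0, -0.008, 0, 0, 0], [0, 0, -0.006, 0, 0, 0], [0, 0, -0.004, 0, 0, 0], [0, 0, -0.001, 0, 0, 0], [0, 0, 0, 0, 0, 0], [0, 0, 0, 0, 0, 0], [0, 0, 0, 0, 0, 0]])

```text
t: 21.7
ee_pos: [0.5816, 0.2241, 0.0457]
tool_rot: [-0.0, 0.746, 0.666, -0.001]
ft_force: [-3.8, -0.4, 5.5]
finger_gap: 0.0447
```

>>> play_rows(motion=[[0, 0, 0, 0, 0, 0], [0, 0, 0, 0, 0, 0], [0, 0, 0, 0, 0, 0], [0, 0, 0, 0, 0, 0], [0, 0, 0, 0, 0, 0], [0, 0, 0, 0, 0, 0], [0, 0, 0, 0, 0, 0], [0, 0, 0.01, 0, 0, 0], [0, 0, 0.015, 0, 0, 0], [0, 0, 0.015, 0, 0, 0]], hand=0.7)

```text
t: 22.53
ee_pos: [0.5813, 0.2239, 0.0857]
tool_rot: [-0.0, 0.746, 0.666, -0.001]
ft_force: [0.6, 0.2, 0.2]
finger_gap: 0.0601
```

>>> play_rows(motion=[[0, 0, 0.02, 0, 0, 0], [0, -0.01, 0.02, 0, 0, 0], [-0.003, -0.025, 0.02, 0, 0, 0], [-0.004, -0.035, 0.005, 0, 0, 0], [-0.004, -0.035, 0, 0, 0, 0], [-0.004, -0.035, 0, 0, 0, 0], [-0.004, -0.035, 0, 0, 0, 0], [-0.004, -0.035, 0, 0, 0, 0], [-0.004, -0.035, 0, 0, 0, 0], [-0.0035, -0.035, 0, 0, 0, 0]], hand=0.78)

```text
t: 23.37
ee_pos: [0.551, -0.0575, 0.1514]
tool_rot: [0.0, 0.746, 0.666, 0.0]
ft_force: [-0.8, 0.1, -0.3]
finger_gap: 0.0668
```

```bash
python3 jars.py 2 | grep -v "hsv \[1[34]"
```

```text
23.3667 [ 0.551  -0.0575  0.1514] [0.0003 0.7462 0.6657 0.0002]
top 0.72 [ 0.4439 -0.2674] st [-0.0455 -0.3908] hsv [ 16.  35. 211.]
top 0.7 [ 0.3321 -0.2794] st [-0.1545 -0.4147] hsv [ 85. 127. 151.]
top 0.68 [ 0.5385 -0.253 ] st [ 0.0463 -0.3665] hsv [ 17.  35. 215.]
top 0.61 [ 0.4139 -0.1728] st [-0.0853 -0.3007] hsv [ 86. 143. 124.]
top 0.56 [ 0.4193 -0.3642] st [-0.0594 -0.489 ] hsv [ 16.  36. 206.]
top 0.55 [0.5911 0.2296] st [0.0464 0.1152] hsv [ 28.  20. 219.]
top 0.49 [ 0.5515 -0.3615] st [ 0.0707 -0.4721] hsv [ 17.  36. 208.]
scene 0.93 [ 0.4232 -0.3712] st [-0.047 -0.497] hsv [ 24.  30. 201.]
scene 0.76 [0.5637 0.2383] st [0.0261 0.1179] hsv [ 24.  28. 190.]
scene 0.7 [ 0.4475 -0.2604] st [-0.0349 -0.3853] hsv [ 24.  30. 204.]
scene 0.61 [ 0.5446 -0.2621] st [ 0.0608 -0.3766] hsv [ 24.  30. 204.]
scene 0.57 [ 0.3405 -0.2624] st [-0.1399 -0.3988] hsv [ 86. 220. 145.]
scene 0.56 [ 0.6313 -0.1306] st [ 0.1321 -0.2379] hsv [ 25. 225. 225.]
scene 0.53 [ 0.4347 -0.1806] st [-0.056  -0.3082] hsv [ 86. 218. 146.]
scene 0.43 [ 0.7154 -0.2329] st [ 0.2258 -0.3296] hsv [105.  73.  18.]
```

>>> play_rows(motion=[[-0.002, -0.036, 0, 0, 0, 0], [-0.002, -0.036, 0, 0, 0, 0], [-0.002, -0.036, 0, 0, 0, 0], [-0.002, -0.036, 0, 0, 0, 0], [-0.002, -0.034, 0, 0, 0, 0], [-0.001, -0.024, 0, 0, 0, 0], [0, 0, -0.02, 0, 0, 0], [0, 0, -0.02, 0, 0, 0], [0, 0, -0.02, 0, 0, 0], [0, 0, 0, 0, 0, 0]])

```text
t: 24.4
ee_pos: [0.5379, -0.2551, 0.086]
tool_rot: [-0.004, 0.746, 0.666, -0.001]
ft_force: [-0.7, 0.9, -0.4]
finger_gap: 0.0666
```

>>> play_rows(motion=[[0, 0, -0.015, 0, 0, 0], [0, 0, -0.015, 0, 0, 0], [0, 0, -0.015, 0, 0, 0], [0, 0, -0.011, 0, 0, 0], [0, 0, 0, 0, 0, 0], [0, 0, 0, 0, 0, 0], [0, 0, 0, 0, 0, 0], [0, 0, 0, 0, 0, 0], [0, 0, 0, 0, 0, 0], [0, 0, 0, 0, 0, 0]])

```text
t: 25.23
ee_pos: [0.541, -0.2583, 0.0353]
tool_rot: [0.001, 0.746, 0.666, 0.0]
ft_force: [-0.0, 0.6, 0.1]
finger_gap: 0.0665
```

>>> play_rows(motion=[[0, 0, 0, 0, 0, 0], [0, 0, 0, 0, 0, 0], [0, 0, 0, 0, 0, 0], [0, 0, 0, 0, 0, 0], [0, 0, 0, 0, 0, 0], [0, 0, 0, 0, 0, 0], [0, 0, 0, 0, 0, 0], [0, 0, 0, 0, 0, 0], [0, 0, 0, 0, 0, 0], [0, 0, 0, 0, 0, 0]], hand=0)

```text
t: 26.07
ee_pos: [0.5407, -0.2582, 0.0348]
tool_rot: [0.0, 0.746, 0.666, -0.0]
ft_force: [0.0, -0.6, 5.4]
finger_gap: 0.045
```

>>> play_rows(motion=[[0, 0, 0.01, 0, 0, 0], [0, 0, 0.015, 0, 0, 0], [0, 0, 0.02, 0, 0, 0], [0, 0, 0.02, 0, 0, 0], [0, 0, 0.02, 0, 0, 0], [0, 0, 0.02, 0, 0, 0], [0, 0, 0.015, 0, 0, 0], [0, 0, 0, 0, 0, 0], [0, 0, 0, 0, 0, 0], [0, 0, 0, 0, 0, 0]])

```text
t: 26.9
ee_pos: [0.5394, -0.2574, 0.1529]
tool_rot: [-0.001, 0.746, 0.666, -0.001]
ft_force: [-0.1, -0.1, -1.2]
finger_gap: 0.0451
```

>>> play_rows(motion=[[0.0032, 0.025, 0, 0, 0, 0], [0.0032, 0.037, 0, 0, 0, 0], [0.0032, 0.039, 0, 0, 0, 0], [0.0032, 0.039, 0, 0, 0, 0], [0.0032, 0.039, 0, 0, 0, 0], [0.0032, 0.039, 0, 0, 0, 0], [0.0032, 0.039, 0, 0, 0, 0], [0.0032, 0.039, 0, 0, 0, 0], [0.0032, 0.039, 0, 0, 0, 0], [0.0032, 0.037, 0, 0, 0, 0]])

```text
t: 27.73
ee_pos: [0.5706, 0.116, 0.152]
tool_rot: [-0.001, 0.746, 0.666, -0.002]
ft_force: [0.3, -0.6, -1.3]
finger_gap: 0.0448
```

>>> play_rows(motion=[[0.0026, 0.024, 0, 0, 0, 0], [0, 0.012, 0, 0, 0, 0], [0, 0, -0.015, 0, 0, 0], [0, 0, -0.02, 0, 0, 0], [0, 0, -0.02, 0, 0, 0], [0, 0, -0.005, 0, 0, 0], [0, 0, 0, 0, 0, 0], [0, 0, 0, 0, 0, 0], [0, 0, 0, 0, 0, 0], [0, 0, 0, 0, 0, 0]])

```text
t: 28.57
ee_pos: [0.5761, 0.15, 0.0958]
tool_rot: [0.0, 0.746, 0.665, 0.001]
ft_force: [0.7, -0.0, -1.3]
finger_gap: 0.0452
```

>>> play_rows(motion=[[-0.001, 0, -0.008, 0, 0, 0], [-0.001, 0, -0.01, 0, 0, 0], [0, 0, -0.01, 0, 0, 0], [0, 0, -0.008, 0, 0, 0], [0, 0, -0.006, 0, 0, 0], [0, 0, -0.004, 0, 0, 0], [0, 0, -0.001, 0, 0, 0], [0, 0, 0, 0, 0, 0], [0, 0, 0, 0, 0, 0], [0, 0, 0, 0, 0, 0]])

```text
t: 29.4
ee_pos: [0.5734, 0.1502, 0.0477]
tool_rot: [-0.0, 0.746, 0.666, 0.0]
ft_force: [0.1, 0.2, -1.4]
finger_gap: 0.0452
```

>>> play_rows(motion=[[0, 0, 0, 0, 0, 0], [0, 0, 0, 0, 0, 0], [0, 0, 0, 0, 0, 0], [0, 0, 0, 0, 0, 0], [0, 0, 0, 0, 0, 0], [0, 0, 0, 0, 0, 0], [0, 0, 0, 0, 0, 0], [0, 0, 0.01, 0, 0, 0], [0, 0, 0.015, 0, 0, 0], [0, 0, 0.015, 0, 0, 0]], hand=0.68)

```text
t: 30.23
ee_pos: [0.5724, 0.15, 0.0877]
tool_rot: [-0.001, 0.746, 0.666, -0.001]
ft_force: [0.2, 0.6, -0.4]
finger_gap: 0.0581
```

>>> play_rows(motion=[[0, 0, 0.02, 0, 0, 0], [0, -0.01, 0.02, 0, 0, 0], [-0.003, -0.025, 0.02, 0, 0, 0], [-0.004, -0.035, 0.005, 0, 0, 0], [-0.004, -0.035, 0, 0, 0, 0], [-0.004, -0.035, 0, 0, 0, 0], [-0.004, -0.02, 0, 0, 0, 0], [0, 0, 0, 0, 0, 0], [0, 0, 0, 0, 0, 0], [0, 0, 0, 0, 0, 0]], hand=0.78)

```text
t: 31.07
ee_pos: [0.5542, -0.0095, 0.1528]
tool_rot: [-0.0, 0.746, 0.665, 0.0]
ft_force: [-0.2, -0.3, -0.5]
finger_gap: 0.0666
```

```bash
python3 jars.py 3 | grep -v "hsv \[1[34]"
```

```text
31.0667 [ 0.5542 -0.0095  0.1528] [-0.0002  0.7465  0.6654  0.0002]
top 0.77 [ 0.3416 -0.2709] st [-0.146  -0.4052] hsv [ 86. 147. 155.]
top 0.74 [ 0.4297 -0.3728] st [-0.0482 -0.4963] hsv [ 16.  36. 203.]
top 0.61 [0.5865 0.1602] st [0.0493 0.0463] hsv [ 26.  21. 219.]
top 0.6 [0.5829 0.2341] st [0.0378 0.1188] hsv [ 28.  19. 219.]
top 0.6 [ 0.5401 -0.3635] st [ 0.0597 -0.4753] hsv [ 16.  36. 211.]
top 0.58 [ 0.6395 -0.1316] st [ 0.1329 -0.2359] hsv [ 26. 158. 218.]
top 0.53 [ 0.4313 -0.2557] st [-0.0591 -0.3807] hsv [ 17.  34. 215.]
top 0.5 [ 0.4117 -0.17  ] st [-0.0876 -0.2982] hsv [ 86. 141. 164.]
scene 0.92 [ 0.4396 -0.2643] st [-0.0422 -0.39  ] hsv [ 24.  30. 202.]
scene 0.85 [ 0.5418 -0.3725] st [ 0.0699 -0.4856] hsv [ 24.  30. 202.]
scene 0.82 [ 0.6349 -0.1327] st [ 0.1358 -0.2396] hsv [ 25. 225. 226.]
scene 0.74 [ 0.3425 -0.2675] st [-0.1374 -0.4036] hsv [ 87. 220. 145.]
scene 0.73 [ 0.429  -0.1734] st [-0.0624 -0.3017] hsv [ 87. 218. 146.]
scene 0.65 [0.5554 0.0088] st [ 0.0425 -0.1089] hsv [90. 11. 23.]
scene 0.64 [0.5705 0.2359] st [0.033  0.1162] hsv [ 24.  28. 191.]
scene 0.54 [0.57   0.1485] st [0.0419 0.0301] hsv [ 25.  28. 197.]
scene 0.46 [0.4035 0.4781] st [-0.1572  0.3367] hsv [ 24.  42. 199.]
```

>>> play_rows(motion=[[-0.0008, -0.025, 0, 0, 0, 0], [-0.0008, -0.035, 0, 0, 0, 0], [-0.0008, -0.037, 0, 0, 0, 0], [-0.0008, -0.037, 0, 0, 0, 0], [-0.0008, -0.037, 0, 0, 0, 0], [-0.0008, -0.037, 0, 0, 0, 0], [-0.0008, -0.037, 0, 0, 0, 0], [-0.0008, -0.037, 0, 0, 0, 0], [-0.0008, -0.037, 0, 0, 0, 0], [-0.0008, -0.0345, 0, 0, 0, 0]])

```text
t: 32.1
ee_pos: [0.5462, -0.3646, 0.1521]
tool_rot: [-0.0, 0.746, 0.666, -0.0]
ft_force: [0.9, 0.4, -0.1]
finger_gap: 0.0664
```

>>> play_rows(motion=[[0, 0, -0.015, 0, 0, 0], [0, 0, -0.02, 0, 0, 0], [0, 0, -0.02, 0, 0, 0], [0, 0, -0.02, 0, 0, 0], [0, 0, -0.02, 0, 0, 0], [0, 0, -0.015, 0, 0, 0], [0, 0, -0.008, 0, 0, 0], [0, 0, 0, 0, 0, 0], [0, 0, 0, 0, 0, 0], [0, 0, 0, 0, 0, 0]])

```text
t: 32.93
ee_pos: [0.547, -0.3637, 0.0355]
tool_rot: [0.001, 0.746, 0.666, -0.0]
ft_force: [-0.1, 0.3, 0.7]
finger_gap: 0.0667
```

>>> play_rows(motion=[[0, 0, 0, 0, 0, 0], [0, 0, 0, 0, 0, 0], [0, 0, 0, 0, 0, 0], [0, 0, 0, 0, 0, 0], [0, 0, 0, 0, 0, 0], [0, 0, 0, 0, 0, 0], [0, 0, 0, 0, 0, 0], [0, 0, 0, 0, 0, 0], [0, 0, 0, 0, 0, 0], [0, 0, 0, 0, 0, 0]], hand=0)

```text
t: 33.77
ee_pos: [0.5471, -0.3642, 0.0361]
tool_rot: [0.001, 0.746, 0.666, 0.0]
ft_force: [0.3, -0.1, 5.3]
finger_gap: 0.0451
```

>>> play_rows(motion=[[0, 0, 0.01, 0, 0, 0], [0, 0, 0.015, 0, 0, 0], [0, 0, 0.02, 0, 0, 0], [0, 0, 0.02, 0, 0, 0], [0, 0, 0.02, 0, 0, 0], [0, 0, 0.02, 0, 0, 0], [0, 0, 0.013, 0, 0, 0], [0, 0, 0, 0, 0, 0], [0, 0, 0, 0, 0, 0], [0, 0, 0, 0, 0, 0]])

```text
t: 34.6
ee_pos: [0.545, -0.3628, 0.1508]
tool_rot: [-0.001, 0.746, 0.666, -0.001]
ft_force: [1.1, -0.1, -1.0]
finger_gap: 0.0449
```

>>> play_rows(motion=[[0.0018, 0.025, 0, 0, 0, 0], [0.0018, 0.037, 0, 0, 0, 0], [0.0018, 0.039, 0, 0, 0, 0], [0.0018, 0.039, 0, 0, 0, 0], [0.0018, 0.039, 0, 0, 0, 0], [0.0018, 0.039, 0, 0, 0, 0], [0.0018, 0.039, 0, 0, 0, 0], [0.0018, 0.039, 0, 0, 0, 0], [0.0018, 0.039, 0, 0, 0, 0], [0.0018, 0.039, 0, 0, 0, 0]])

```text
t: 35.43
ee_pos: [0.5622, 0.0125, 0.1502]
tool_rot: [-0.001, 0.746, 0.666, -0.002]
ft_force: [0.8, 0.1, -1.7]
finger_gap: 0.0447
```

>>> play_rows(motion=[[0.0015, 0.036, 0, 0, 0, 0], [0, 0.02, 0, 0, 0, 0], [0, 0.01, 0, 0, 0, 0], [0, 0, -0.015, 0, 0, 0], [0, 0, -0.02, 0, 0, 0], [0, 0, -0.02, 0, 0, 0], [0, 0, -0.005, 0, 0, 0], [0, 0, 0, 0, 0, 0], [0, 0, 0, 0, 0, 0], [0, 0, 0, 0, 0, 0]])

```text
t: 36.27
ee_pos: [0.5663, 0.0762, 0.0932]
tool_rot: [0.0, 0.747, 0.665, 0.0]
ft_force: [-0.6, -0.2, -1.2]
finger_gap: 0.0453
```

>>> play_rows(motion=[[0, 0, -0.008, 0, 0, 0], [0, 0, -0.01, 0, 0, 0], [0, 0, -0.01, 0, 0, 0], [0, 0, -0.008, 0, 0, 0], [0, 0, -0.006, 0, 0, 0], [0, 0, -0.003, 0, 0, 0], [0, 0, 0, 0, 0, 0], [0, 0, 0, 0, 0, 0], [0, 0, 0, 0, 0, 0], [0, 0, 0, 0, 0, 0]])

```text
t: 37.1
ee_pos: [0.5654, 0.0766, 0.0471]
tool_rot: [-0.0, 0.746, 0.666, -0.0]
ft_force: [0.2, -0.0, -0.8]
finger_gap: 0.045
```

>>> play_rows(motion=[[0, 0, 0, 0, 0, 0], [0, 0, 0, 0, 0, 0], [0, 0, 0, 0, 0, 0], [0, 0, 0, 0, 0, 0], [0, 0, 0, 0, 0, 0], [0, 0, 0, 0, 0, 0], [0, 0, 0, 0, 0, 0], [0, 0, 0.01, 0, 0, 0], [0, 0, 0.015, 0, 0, 0], [0, 0, 0.015, 0, 0, 0]], hand=0.68)

```text
t: 37.93
ee_pos: [0.5649, 0.0765, 0.0877]
tool_rot: [-0.001, 0.746, 0.666, -0.001]
ft_force: [0.3, 0.2, -1.2]
finger_gap: 0.0578
```

>>> play_rows(motion=[[0, 0, 0.02, 0, 0, 0], [-0.01, -0.01, 0.02, 0, 0, 0], [-0.01, -0.025, 0.02, 0, 0, 0], [-0.01, -0.035, 0.005, 0, 0, 0], [-0.01, -0.03, 0, 0, 0, 0], [0, 0, 0, 0, 0, 0], [0, 0, 0, 0, 0, 0], [0, 0, 0, 0, 0, 0], [0, 0, 0, 0, 0, 0], [0, 0, 0, 0, 0, 0]], hand=0.75)

```text
t: 38.77
ee_pos: [0.5256, -0.0224, 0.1522]
tool_rot: [-0.0, 0.746, 0.666, -0.0]
ft_force: [0.4, 0.3, -0.3]
finger_gap: 0.0639
```

```bash
python3 jars.py 4 | grep -v "hsv \[1[34]"; python3 - <<'E'
import cv2
s=cv2.imread('pics/scene_4.png');cv2.imwrite('pics/v4.png',cv2.resize(s[60:360,60:460],(800,600),interpolation=cv2.INTER_CUBIC))
E
```

```text
38.7667 [ 0.5256 -0.0224  0.1522] [-0.0004  0.7459  0.6661 -0.0003]
top 0.66 [0.5876 0.2305] st [0.0428 0.1157] hsv [ 28.  20. 217.]
top 0.62 [0.5678 0.0817] st [ 0.0392 -0.0332] hsv [ 28.  21. 194.]
top 0.55 [0.5707 0.1441] st [0.0355 0.0287] hsv [ 28.  18. 217.]
top 0.54 [ 0.3452 -0.2791] st [-0.1416 -0.4129] hsv [ 86. 149. 150.]
top 0.51 [ 0.4243 -0.3735] st [-0.0535 -0.4976] hsv [ 16.  37. 202.]
top 0.5 [ 0.4246 -0.1655] st [-0.0754 -0.2923] hsv [ 86. 139. 164.]
top 0.5 [ 0.644  -0.1441] st [ 0.1386 -0.2478] hsv [ 25. 160. 215.]
top 0.49 [ 0.44   -0.2633] st [-0.0497 -0.3872] hsv [ 16.  35. 212.]
scene 0.88 [ 0.3401 -0.2686] st [-0.1397 -0.4049] hsv [ 86. 220. 144.]
scene 0.75 [ 0.6366 -0.1355] st [ 0.1378 -0.2422] hsv [ 25. 224. 225.]
scene 0.74 [0.5621 0.2314] st [0.0252 0.1109] hsv [ 25.  28. 190.]
scene 0.74 [0.5556 0.1533] st [0.0272 0.0333] hsv [ 23.  29. 194.]
scene 0.69 [ 0.418 -0.174] st [-0.0731 -0.3034] hsv [ 86. 218. 145.]
scene 0.67 [ 0.4428 -0.263 ] st [-0.0392 -0.3884] hsv [ 23.  30. 201.]
scene 0.6 [0.5655 0.0788] st [ 0.0449 -0.039 ] hsv [ 25.  29. 201.]
scene 0.58 [ 0.4253 -0.3645] st [-0.0455 -0.4902] hsv [ 24.  31. 200.]
scene 0.19 [0.5604 0.0074] st [ 0.0476 -0.1097] hsv [60. 11. 23.]
```

View pics/v4.png

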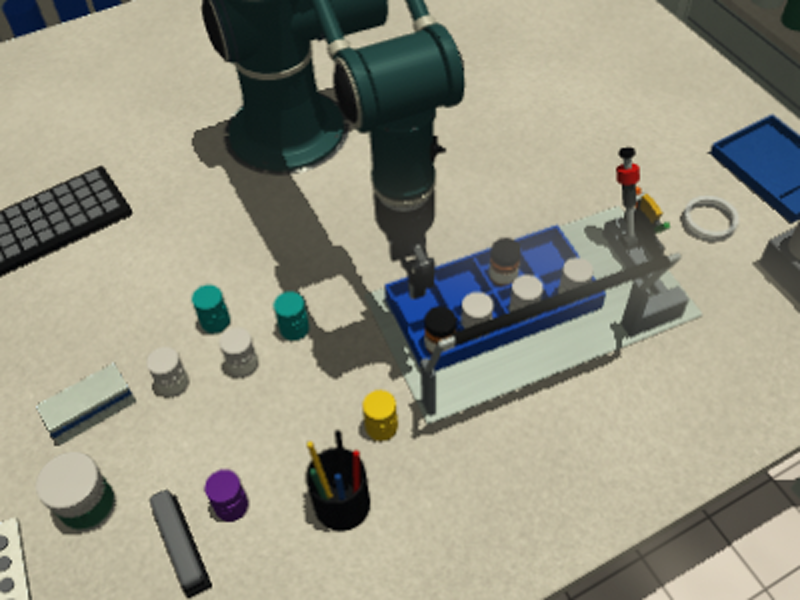

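>>> play_rows(motion=[[-0.0097, -0.025, 0, 0, 0, 0], [-0.0108, -0.032, 0, 0, 0, 0], [-0.0108, -0.032, 0, 0, 0, 0], [-0.0108, -0.032, 0, 0, 0, 0], [-0.0108, -0.032, 0, 0, 0, 0], [-0.0108, -0.032, 0, 0, 0, 0], [-0.0108, -0.032, 0, 0, 0, 0], [-0.0108, -0.0245, 0, 0, 0, 0], [0, 0, 0, 0, 0, 0], [0, 0, -0.01, 0, 0, 0]])

```text
t: 39.8
ee_pos: [0.4413, -0.2667, 0.1439]
tool_rot: [0.002, 0.747, 0.665, 0.0]
ft_force: [0.9, -0.6, 0.9]
finger_gap: 0.0639
```

>>> play_rows(motion=[[0, 0, -0.015, 0, 0, 0], [0, 0, -0.02, 0, 0, 0], [0, 0, -0.02, 0, 0, 0], [0, 0, -0.02, 0, 0, 0], [0, 0, -0.02, 0, 0, 0], [0, 0, -0.012, 0, 0, 0], [0, 0, 0, 0, 0, 0], [0, 0, 0, 0, 0, 0], [0, 0, 0, 0, 0, 0], [0, 0, 0, 0, 0, 0]])

```text
t: 40.63
ee_pos: [0.4414, -0.2654, 0.0367]
tool_rot: [0.001, 0.746, 0.666, 0.0]
ft_force: [0.4, -0.0, 0.4]
finger_gap: 0.0641
```

>>> play_rows(motion=[[0, 0, 0, 0, 0, 0], [0, 0, 0, 0, 0, 0], [0, 0, 0, 0, 0, 0], [0, 0, 0, 0, 0, 0], [0, 0, 0, 0, 0, 0], [0, 0, 0, 0, 0, 0], [0, 0, 0, 0, 0, 0], [0, 0, 0, 0, 0, 0], [0, 0, 0, 0, 0, 0], [0, 0, 0, 0, 0, 0]], hand=0)

```text
t: 41.47
ee_pos: [0.4412, -0.2656, 0.0367]
tool_rot: [0.001, 0.746, 0.665, 0.0]
ft_force: [-0.3, 1.6, 6.9]
finger_gap: 0.0454
```

>>> play_rows(motion=[[0, 0, 0.01, 0, 0, 0], [0, 0, 0.015, 0, 0, 0], [0, 0, 0.02, 0, 0, 0], [0, 0, 0.02, 0, 0, 0], [0, 0, 0.02, 0, 0, 0], [0, 0, 0.02, 0, 0, 0], [0, 0, 0.013, 0, 0, 0], [0, 0, 0, 0, 0, 0], [0, 0, 0, 0, 0, 0], [0, 0, 0, 0, 0, 0]])

```text
t: 42.3
ee_pos: [0.4393, -0.2645, 0.1524]
tool_rot: [-0.001, 0.746, 0.666, -0.0]
ft_force: [-0.3, 0.2, -1.9]
finger_gap: 0.045
```

>>> play_rows(motion=[[0.005, 0.025, 0, 0, 0, 0], [0.005, 0.036, 0, 0, 0, 0], [0.005, 0.038, 0, 0, 0, 0], [0.005, 0.038, 0, 0, 0, 0], [0.005, 0.038, 0, 0, 0, 0], [0.005, 0.038, 0, 0, 0, 0], [0.005, 0.038, 0, 0, 0, 0], [0.005, 0.038, 0, 0, 0, 0], [0.005, 0.038, 0, 0, 0, 0], [0.005, 0.038, 0, 0, 0, 0]])

```text
t: 43.13
ee_pos: [0.4886, 0.1018, 0.1515]
tool_rot: [-0.001, 0.746, 0.666, -0.002]
ft_force: [-0.3, 0.0, 0.2]
finger_gap: 0.0453
```

>>> play_rows(motion=[[0.005, 0.038, 0, 0, 0, 0], [0.005, 0.038, 0, 0, 0, 0], [0.005, 0.034, 0, 0, 0, 0], [0, 0.022, 0, 0, 0, 0], [0, 0, 0, 0, 0, 0], [0, 0, -0.015, 0, 0, 0], [0, 0, -0.02, 0, 0, 0], [0, 0, -0.02, 0, 0, 0], [0, 0, -0.005, 0, 0, 0], [0, 0, 0, 0, 0, 0]])

```text
t: 43.97
ee_pos: [0.5022, 0.2304, 0.0898]
tool_rot: [-0.001, 0.746, 0.665, -0.004]
ft_force: [-0.0, -0.5, -0.3]
finger_gap: 0.045
```

>>> play_rows(motion=[[0.001, 0.001, -0.008, 0, 0, 0], [0, 0, -0.01, 0, 0, 0], [0, 0, -0.01, 0, 0, 0], [0, 0, -0.008, 0, 0, 0], [0, 0, -0.006, 0, 0, 0], [0, 0, -0.003, 0, 0, 0], [0, 0, 0, 0, 0, 0], [0, 0, 0, 0, 0, 0], [0, 0, 0, 0, 0, 0], [0, 0, 0, 0, 0, 0]])

```text
t: 44.8
ee_pos: [0.5063, 0.2332, 0.0484]
tool_rot: [-0.0, 0.746, 0.666, -0.0]
ft_force: [-0.0, -0.1, -0.9]
finger_gap: 0.045
```

>>> play_rows(motion=[[0, 0, 0, 0, 0, 0], [0, 0, 0, 0, 0, 0], [0, 0, 0, 0, 0, 0], [0, 0, 0, 0, 0, 0], [0, 0, 0, 0, 0, 0], [0, 0, 0, 0, 0, 0], [0, 0, 0, 0, 0, 0], [0, 0, 0.01, 0, 0, 0], [0, 0, 0.015, 0, 0, 0], [0, 0, 0.015, 0, 0, 0]], hand=0.68)

```text
t: 45.63
ee_pos: [0.5056, 0.2329, 0.0887]
tool_rot: [-0.0, 0.746, 0.666, -0.001]
ft_force: [0.8, 0.7, -0.6]
finger_gap: 0.058
```

>>> play_rows(motion=[[0, 0, 0.02, 0, 0, 0], [0, -0.01, 0.02, 0, 0, 0], [-0.005, -0.025, 0.02, 0, 0, 0], [-0.005, -0.035, 0.005, 0, 0, 0], [-0.005, -0.038, 0, 0, 0, 0], [-0.005, -0.038, 0, 0, 0, 0], [-0.005, -0.038, 0, 0, 0, 0], [-0.005, -0.03, 0, 0, 0, 0], [0, 0, 0, 0, 0, 0], [0, 0, 0, 0, 0, 0]], hand=0.78)

```text
t: 46.47
ee_pos: [0.4761, 0.0178, 0.1541]
tool_rot: [0.0, 0.748, 0.664, 0.0]
ft_force: [-0.1, 0.6, 0.1]
finger_gap: 0.0664
```

```bash
python3 jars.py 5 | grep -v "hsv \[1[34]"
```

```text
46.4667 [0.4761 0.0178 0.1541] [0.     0.7475 0.6642 0.0002]
top 0.66 [ 0.424  -0.3615] st [-0.055  -0.4858] hsv [ 16.  36. 203.]
top 0.6 [0.5852 0.2255] st [0.041  0.1106] hsv [ 28.  21. 215.]
top 0.57 [ 0.4261 -0.1682] st [-0.0737 -0.2949] hsv [ 86. 139. 160.]
top 0.54 [0.5742 0.1473] st [0.0385 0.0322] hsv [ 30.  20. 215.]
top 0.51 [0.5046 0.2478] st [-0.0409  0.1239] hsv [ 27.  23. 215.]
top 0.51 [ 0.6445 -0.1337] st [ 0.138  -0.2374] hsv [ 25. 160. 214.]
top 0.5 [0.5699 0.0797] st [ 0.0416 -0.0349] hsv [ 28.  21. 216.]
top 0.45 [ 0.344  -0.2719] st [-0.1435 -0.406 ] hsv [ 86. 148. 149.]
scene 0.88 [ 0.3482 -0.2667] st [-0.1319 -0.4022] hsv [ 87. 219. 142.]
scene 0.82 [0.4955 0.2375] st [-0.041   0.1097] hsv [ 25.  31. 191.]
scene 0.77 [ 0.4115 -0.3688] st [-0.0586 -0.4959] hsv [ 24.  31. 198.]
scene 0.62 [0.5635 0.1564] st [0.0346 0.0372] hsv [ 25.  29. 193.]
scene 0.54 [ 0.4204 -0.1766] st [-0.0705 -0.3058] hsv [ 86. 219. 143.]
scene 0.52 [0.5669 0.2319] st [0.0299 0.1119] hsv [ 25.  30. 189.]
scene 0.48 [0.5506 0.082 ] st [ 0.03   -0.0374] hsv [ 23.  30. 197.]
scene 0.3 [0.5761 0.2259] st [0.0396 0.107 ] hsv [ 25.  30. 190.]
```

>>> play_rows(motion=[[-0.005, -0.025, 0, 0, 0, 0], [-0.005, -0.037, 0, 0, 0, 0], [-0.005, -0.037, 0, 0, 0, 0], [-0.005, -0.037, 0, 0, 0, 0], [-0.005, -0.037, 0, 0, 0, 0], [-0.005, -0.037, 0, 0, 0, 0], [-0.005, -0.037, 0, 0, 0, 0], [-0.005, -0.037, 0, 0, 0, 0], [-0.005, -0.037, 0, 0, 0, 0], [-0.005, -0.037, 0, 0, 0, 0]])

```text
t: 47.5
ee_pos: [0.4267, -0.3397, 0.1533]
tool_rot: [-0.0, 0.746, 0.666, -0.0]
ft_force: [1.3, 0.4, 0.7]
finger_gap: 0.0669
```

>>> play_rows(motion=[[-0.003, -0.029, 0, 0, 0, 0], [0, 0, 0, 0, 0, 0], [0, 0, -0.015, 0, 0, 0], [0, 0, -0.02, 0, 0, 0], [0, 0, -0.02, 0, 0, 0], [0, 0, -0.005, 0, 0, 0], [0, 0, 0, 0, 0, 0], [0, 0, 0, 0, 0, 0], [0, 0, 0, 0, 0, 0], [0, 0, 0, 0, 0, 0]])

```text
t: 48.33
ee_pos: [0.4243, -0.3684, 0.0949]
tool_rot: [0.001, 0.746, 0.666, -0.0]
ft_force: [0.4, 0.8, -0.1]
finger_gap: 0.0666
```

>>> play_rows(motion=[[0, 0, -0.015, 0, 0, 0], [0, 0, -0.02, 0, 0, 0], [0, 0, -0.015, 0, 0, 0], [0, 0, -0.008, 0, 0, 0], [0, 0, 0, 0, 0, 0], [0, 0, 0, 0, 0, 0], [0, 0, 0, 0, 0, 0], [0, 0, 0, 0, 0, 0], [0, 0, 0, 0, 0, 0], [0, 0, 0, 0, 0, 0]])

```text
t: 49.17
ee_pos: [0.4236, -0.3684, 0.0362]
tool_rot: [0.001, 0.746, 0.666, -0.0]
ft_force: [0.6, -0.3, -0.3]
finger_gap: 0.0666
```

>>> play_rows(motion=[[0, 0, 0, 0, 0, 0], [0, 0, 0, 0, 0, 0], [0, 0, 0, 0, 0, 0], [0, 0, 0, 0, 0, 0], [0, 0, 0, 0, 0, 0], [0, 0, 0, 0, 0, 0], [0, 0, 0, 0, 0, 0], [0, 0, 0, 0, 0, 0], [0, 0, 0, 0, 0, 0], [0, 0, 0, 0, 0, 0]], hand=0)

```text
t: 50.0
ee_pos: [0.4234, -0.3682, 0.0358]
tool_rot: [0.0, 0.746, 0.666, -0.0]
ft_force: [-1.1, -0.3, 5.9]
finger_gap: 0.0453
```

>>> play_rows(motion=[[0, 0, 0.01, 0, 0, 0], [0, 0, 0.015, 0, 0, 0], [0, 0, 0.02, 0, 0, 0], [0, 0, 0.02, 0, 0, 0], [0, 0, 0.02, 0, 0, 0], [0, 0, 0.02, 0, 0, 0], [0, 0, 0.013, 0, 0, 0], [0, 0, 0, 0, 0, 0], [0, 0, 0, 0, 0, 0], [0, 0, 0, 0, 0, 0]])

```text
t: 50.83
ee_pos: [0.4223, -0.3671, 0.1519]
tool_rot: [-0.001, 0.746, 0.666, -0.0]
ft_force: [-0.3, 1.3, -0.9]
finger_gap: 0.0454
```

>>> play_rows(motion=[[0.0055, 0.025, 0, 0, 0, 0], [0.0055, 0.036, 0, 0, 0, 0], [0.0055, 0.038, 0, 0, 0, 0], [0.0055, 0.038, 0, 0, 0, 0], [0.0055, 0.038, 0, 0, 0, 0], [0.0055, 0.038, 0, 0, 0, 0], [0.0055, 0.038, 0, 0, 0, 0], [0.0055, 0.038, 0, 0, 0, 0], [0.0055, 0.038, 0, 0, 0, 0], [0.0055, 0.038, 0, 0, 0, 0]])

```text
t: 51.67
ee_pos: [0.4766, -0.001, 0.1514]
tool_rot: [-0.001, 0.746, 0.666, -0.001]
ft_force: [0.9, -0.8, -0.7]
finger_gap: 0.045
```

>>> play_rows(motion=[[0.0055, 0.038, 0, 0, 0, 0], [0.0055, 0.034, 0, 0, 0, 0], [0, 0.015, 0, 0, 0, 0], [0, 0, 0, 0, 0, 0], [0, 0, -0.015, 0, 0, 0], [0, 0, -0.02, 0, 0, 0], [0, 0, -0.02, 0, 0, 0], [0, 0, -0.005, 0, 0, 0], [0, 0, 0, 0, 0, 0], [0, 0, 0, 0, 0, 0]])

```text
t: 52.5
ee_pos: [0.4885, 0.0834, 0.0927]
tool_rot: [-0.001, 0.747, 0.665, -0.001]
ft_force: [-0.3, 0.6, -1.0]
finger_gap: 0.0451
```

>>> play_rows(motion=[[0, 0.001, -0.008, 0, 0, 0], [0, 0, -0.01, 0, 0, 0], [0, 0, -0.01, 0, 0, 0], [0, 0, -0.008, 0, 0, 0], [0, 0, -0.006, 0, 0, 0], [0, 0, -0.003, 0, 0, 0], [0, 0, 0, 0, 0, 0], [0, 0, 0, 0, 0, 0], [0, 0, 0, 0, 0, 0], [0, 0, 0, 0, 0, 0]])

```text
t: 53.33
ee_pos: [0.4894, 0.0852, 0.0485]
tool_rot: [-0.0, 0.746, 0.666, 0.0]
ft_force: [0.8, 0.0, -0.9]
finger_gap: 0.045
```

>>> play_rows(motion=[[0, 0, 0, 0, 0, 0], [0, 0, 0, 0, 0, 0], [0, 0, 0, 0, 0, 0], [0, 0, 0, 0, 0, 0], [0, 0, 0, 0, 0, 0], [0, 0, 0, 0, 0, 0], [0, 0, 0, 0, 0, 0], [0, 0, 0.01, 0, 0, 0], [0, 0, 0.015, 0, 0, 0], [0, 0, 0.015, 0, 0, 0]], hand=0.68)

```text
t: 54.17
ee_pos: [0.4886, 0.085, 0.0888]
tool_rot: [-0.001, 0.746, 0.666, -0.001]
ft_force: [0.4, 0.3, 0.8]
finger_gap: 0.0583
```

>>> play_rows(motion=[[0, 0, 0.02, 0, 0, 0], [0, 0, 0.03, 0, 0, 0], [0, 0, 0.03, 0, 0, 0], [0, 0, 0.03, 0, 0, 0], [0, 0, 0.03, 0, 0, 0], [-0.015, 0, 0.03, 0, 0, 7], [-0.025, 0, 0.015, 0, 0, 7], [-0.025, 0, 0, 0, 0, 7], [-0.02, 0, 0, 0, 0, 7], [0, 0, 0, 0, 0, 7]])

```text
t: 55.0
ee_pos: [0.4012, 0.0851, 0.2746]
tool_rot: [-0.0, 0.509, 0.861, -0.0]
ft_force: [0.2, 1.0, -0.3]
finger_gap: 0.058
```

```bash
python3 jars.py 6 | grep -v "hsv \[1[34]"; python3 - <<'E'
import cv2
s=cv2.imread('pics/scene_6.png');cv2.imwrite('pics/v6.png',cv2.resize(s[60:360,60:460],(800,600),interpolation=cv2.INTER_CUBIC))
E
```

```text
55.0 [0.4012 0.0851 0.2746] [-0.      0.5088  0.8609 -0.    ]
top 0.7 [0.5848 0.2304] st [0.04   0.1153] hsv [ 27.  23. 213.]
top 0.62 [0.5726 0.0864] st [ 0.0435 -0.028 ] hsv [ 30.  19. 207.]
top 0.58 [ 0.3398 -0.2767] st [-0.1472 -0.4112] hsv [ 86. 148. 147.]
top 0.57 [0.586  0.1491] st [0.05   0.0352] hsv [ 26.  24. 214.]
top 0.54 [0.4964 0.0995] st [-0.0331 -0.0233] hsv [ 30.  19. 214.]
top 0.53 [ 0.4255 -0.1737] st [-0.0737 -0.3004] hsv [ 86. 142. 156.]
top 0.5 [ 0.6401 -0.1288] st [ 0.1332 -0.2331] hsv [ 25. 159. 213.]
top 0.46 [0.4975 0.2406] st [-0.0472  0.116 ] hsv [ 27.  23. 214.]
top 0.39 [ 0.6676 -0.439 ] st [ 0.1936 -0.5361] hsv [ 15.  18. 114.]
scene 0.83 [ 0.3435 -0.2649] st [-0.1367 -0.4009] hsv [ 86. 221. 138.]
scene 0.79 [0.4758 0.0779] st [-0.0432 -0.0494] hsv [ 23.  31. 188.]
scene 0.7 [0.575  0.1489] st [0.0468 0.0311] hsv [ 25.  29. 191.]
scene 0.68 [0.567  0.2441] st [0.0287 0.1239] hsv [ 23.  32. 183.]
scene 0.6 [0.5708 0.0702] st [ 0.051  -0.0468] hsv [ 24.  30. 195.]
scene 0.6 [ 0.6376 -0.1363] st [ 0.1389 -0.2429] hsv [ 25. 226. 217.]
scene 0.57 [0.5057 0.2446] st [-0.0317  0.1178] hsv [ 23.  31. 188.]
scene 0.57 [ 0.4198 -0.1754] st [-0.0712 -0.3047] hsv [ 86. 218. 138.]
```

View pics/v6.png

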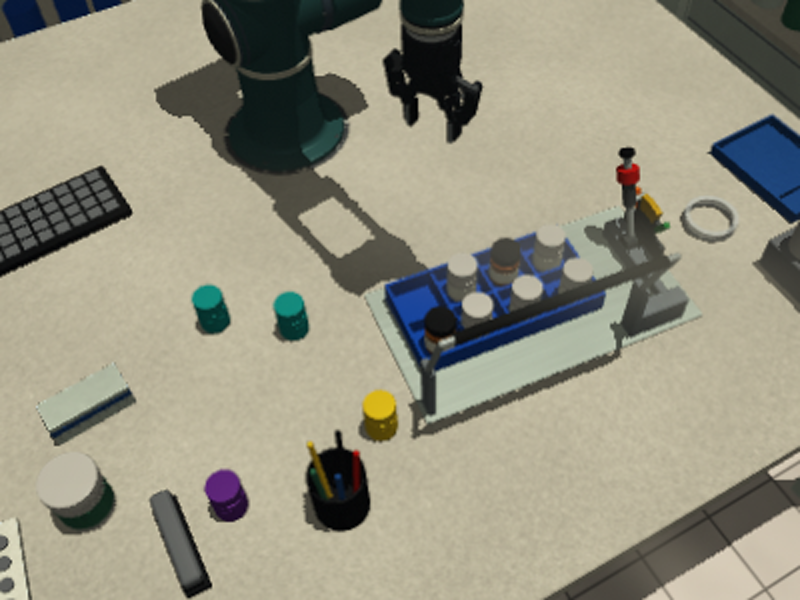

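>>> play_rows(motion=[[0.0057, 0.0238, 0.001, 0, 0, 6.88], [0.0057, 0.0238, 0.001, 0, 0, 6.88], [0.0057, 0.0238, 0.001, 0, 0, 6.88], [0.0057, 0.0238, 0.001, 0, 0, 6.88], [0.0057, 0.0238, 0, 0, 0, 6.88], [0.0057, 0.0238, 0, 0, 0, 6.88], [0.0057, 0.0238, 0, 0, 0, 6.88], [0.0057, 0.0238, 0, 0, 0, 6.88], [0.0057, 0.0238, 0, -0.62, -5.7, 0], [0.0057, 0.0238, 0, -0.62, -5.7, 0]], hand=1)

```text
t: 56.03
ee_pos: [0.4634, 0.3246, 0.2772]
tool_rot: [0.102, 0.059, 0.993, -0.005]
ft_force: [0.5, -0.4, -0.5]
finger_gap: 0.0853
```

>>> play_rows(motion=[[0.0057, 0.0238, 0, -0.62, -5.7, 0], [0.0057, 0.0238, 0, -0.62, -5.7, 0], [0, 0, 0, 0, 0, 0], [0, 0, 0, 0, 0, 0], [0, 0, 0, 0, 0, 0], [0, 0, 0, 0, 0, 0], [0, 0, 0, 0, 0, 0], [0, 0, 0, 0, 0, 0], [0, 0, 0, 0, 0, 0], [0, 0, 0, 0, 0, 0]])

```text
t: 56.87
ee_pos: [0.4731, 0.37, 0.2775]
tool_rot: [0.199, 0.056, 0.978, -0.011]
ft_force: [-0.4, -0.1, -0.2]
finger_gap: 0.0854
```

>>> play_rows(motion=[[-0.0077, 0, 0, 0, 0, 0], [-0.0077, 0, 0, 0, 0, 0], [0.006, -0.0004, -0.0142, 0, 0, 0], [0.006, -0.0004, -0.0142, 0, 0, 0], [0.006, -0.0004, -0.0142, 0, 0, 0], [0.006, -0.0004, -0.0142, 0, 0, 0], [0.006, -0.0004, -0.0142, 0, 0, 0], [0.006, -0.0004, -0.0142, 0, 0, 0], [0, 0, 0, 0, 0, 0], [0, 0, 0, 0, 0, 0]])

```text
t: 57.7
ee_pos: [0.492, 0.3678, 0.191]
tool_rot: [0.198, 0.056, 0.979, -0.011]
ft_force: [-0.0, -0.3, 0.0]
finger_gap: 0.0851
```

>>> play_rows(motion=[[0.006, -0.0004, -0.0142, 0, 0, 0], [0.006, -0.0004, -0.0142, 0, 0, 0], [0.006, -0.0004, -0.0142, 0, 0, 0], [0.0055, -0.0004, -0.014, 0, 0, 0], [0, 0, 0, 0, 0, 0], [0, 0, 0, 0, 0, 0], [0, 0, 0, 0, 0, 0], [0, 0, 0, 0, 0, 0], [0, 0, 0, 0, 0, 0], [0, 0, 0, 0, 0, 0]])

```text
t: 58.53
ee_pos: [0.5169, 0.3673, 0.1368]
tool_rot: [0.199, 0.056, 0.978, -0.01]
ft_force: [0.4, 0.1, 0.3]
finger_gap: 0.0853
```

>>> play_rows(motion=[[0, 0, 0, 0, 0, 0], [0, 0, 0, 0, 0, 0], [0, 0, 0, 0, 0, 0], [0, 0, 0, 0, 0, 0], [0, 0, 0, 0, 0, 0], [0, 0, 0, 0, 0, 0], [0, 0, 0, 0, 0, 0], [0, 0, 0, 0, 0, 0], [0, 0, 0, 0, 0, 0], [0, 0, 0, 0, 0, 0]], hand=0, force=60)

```text
t: 59.37
ee_pos: [0.5165, 0.3664, 0.1357]
tool_rot: [0.198, 0.056, 0.978, -0.011]
ft_force: [-3.5, -2.5, 5.4]
finger_gap: 0.0321
```

>>> play_rows(motion=[[-0.0008, 0, 0.002, 0, 0, 0], [-0.0008, 0, 0.002, 0, 0, 0], [-0.0008, 0, 0.002, 0, 0, 0], [-0.0008, 0, 0.002, 0, 0, 0], [-0.0008, 0, 0.002, 0, 0, 0], [-0.0008, 0, 0.002, 0, 0, 0], [-0.0008, 0, 0.002, 0, 0, 0], [-0.0008, 0, 0.001, 0, 0, 0], [0, 0, 0, 0, 0, 0], [0, 0, 0, 0, 0, 0]])

```text
t: 60.2
ee_pos: [0.5102, 0.3668, 0.1505]
tool_rot: [0.199, 0.056, 0.978, -0.01]
ft_force: [4.4, 1.8, -5.2]
finger_gap: 0.0322
```

>>> play_rows(motion=[[-0.0006, 0, 0.0015, 0, 0, 0], [0, 0, 0, 0, 0, 0], [0, 0, 0, 0, 0, 0], [0, 0, 0, 0, 0, 0], [0, 0, 0, 0, 0, 0], [0, 0, 0, 0, 0, 0], [0, 0, 0, 0, 0, 0], [0, 0, 0, 0, 0, 0], [0, 0, 0, 0, 0, 0], [0, 0, 0, 0, 0, 0]])

```text
t: 61.03
ee_pos: [0.5096, 0.3668, 0.1519]
tool_rot: [0.199, 0.056, 0.978, -0.011]
ft_force: [2.8, 1.8, -5.6]
finger_gap: 0.0324
```

>>> play_rows(motion=[[0.0046, -0.0005, 0.0019, 0.25, 2.28, 0], [0.0046, -0.0005, 0.0017, 0.25, 2.28, 0], [0.0047, -0.0005, 0.0015, 0.25, 2.28, 0], [0.0047, -0.0005, 0.0013, 0.25, 2.28, 0], [0.0048, -0.0005, 0.0011, 0.25, 2.28, 0], [0.0048, -0.0005, 0.001, 0.25, 2.28, 0], [0.0049, -0.0005, 0.0008, 0.25, 2.28, 0], [0.0049, -0.0005, 0.0005, 0.25, 2.28, 0], [0.0049, -0.0005, 0.0005, 0.25, 2.28, 0], [0.0049, -0.0005, 0, 0.25, 2.28, 0]])

```text
t: 61.87
ee_pos: [0.5568, 0.3622, 0.1616]
tool_rot: [-0.002, 0.056, 0.998, 0.0]
ft_force: [1.4, 3.9, -7.9]
finger_gap: 0.0322
```

>>> play_rows(motion=[[0.0049, -0.0005, 0, 0.25, 2.28, 0], [0.0049, -0.0005, -0.0003, 0.25, 2.28, 0], [0.0049, -0.0005, -0.0004, 0.25, 2.28, 0], [0.0049, -0.0005, -0.0007, 0.25, 2.28, 0], [0.0049, -0.0005, -0.0008, 0.25, 2.28, 0], [0.0049, -0.0005, -0.0011, 0.25, 2.28, 0], [0.0048, -0.0005, -0.0012, 0.25, 2.28, 0], [0.0048, -0.0005, -0.0015, 0.25, 2.28, 0], [0.0046, -0.0005, -0.0015, 0.25, 2.28, 0], [0.0046, -0.0005, -0.0019, 0.25, 2.28, 0]])

```text
t: 62.7
ee_pos: [0.6041, 0.3576, 0.1512]
tool_rot: [-0.201, 0.055, 0.978, 0.01]
ft_force: [-13.7, 6.3, -1.6]
finger_gap: 0.0325
```

>>> play_rows(motion=[[0, 0, 0, 0, 0, 0], [0, 0, 0, 0, 0, 0], [0, 0, 0, 0, 0, 0], [0, 0, 0, 0, 0, 0], [0, 0, 0, 0, 0, 0], [0, 0, 0, 0, 0, 0], [0, 0, 0, 0, 0, 0], [0, 0, 0, 0, 0, 0], [0, 0, 0, 0, 0, 0], [0, 0, 0, 0, 0, 0]])

```text
t: 63.53
ee_pos: [0.6035, 0.3577, 0.1515]
tool_rot: [-0.201, 0.055, 0.978, 0.01]
ft_force: [-3.2, 4.9, -7.7]
finger_gap: 0.0324
```

>>> play_rows(motion=[[0, 0, -0.002, 0, 0, 0], [-0.0008, 0, -0.002, 0, 0, 0], [-0.0008, 0, -0.002, 0, 0, 0], [-0.0008, 0, -0.002, 0, 0, 0], [-0.0008, 0, -0.002, 0, 0, 0], [-0.0008, 0, -0.002, 0, 0, 0], [-0.0008, 0, -0.002, 0, 0, 0], [-0.0008, 0, -0.0015, 0, 0, 0], [0, 0, 0, 0, 0, 0], [0, 0, 0, 0, 0, 0]])

```text
t: 64.37
ee_pos: [0.5976, 0.3583, 0.1371]
tool_rot: [-0.201, 0.055, 0.978, 0.01]
ft_force: [-4.1, 5.8, -2.7]
finger_gap: 0.0323
```

>>> play_rows(motion=[[0, 0, 0, 0, 0, 0], [0, 0, 0, 0, 0, 0], [0, 0, 0, 0, 0, 0], [0, 0, 0, 0, 0, 0], [0, 0, 0, 0, 0, 0], [0, 0, 0, 0, 0, 0], [0, 0, 0, 0, 0, 0], [0, 0, 0, 0, 0, 0], [0, 0, 0, 0, 0, 0], [0, 0, 0, 0, 0, 0]], hand=1)

```text
t: 65.2
ee_pos: [0.6, 0.3567, 0.1373]
tool_rot: [-0.199, 0.056, 0.978, 0.01]
ft_force: [0.0, 0.7, -0.1]
finger_gap: 0.0859
```

>>> play_rows(motion=[[0.006, -0.0006, 0.014, 0, 0, 0], [0.006, -0.0006, 0.014, 0, 0, 0], [0.006, -0.0006, 0.014, 0, 0, 0], [0.006, -0.0006, 0.014, 0, 0, 0], [0.006, -0.0006, 0.014, 0, 0, 0], [0.006, -0.0006, 0.014, 0, 0, 0], [0.006, -0.0006, 0.014, 0, 0, 0], [0.006, -0.0006, 0.014, 0, 0, 0], [0, 0, 0.03, 0, 0, 0], [0, 0, 0.03, 0, 0, 0]])

```text
t: 66.03
ee_pos: [0.6476, 0.3514, 0.3082]
tool_rot: [-0.2, 0.056, 0.978, 0.009]
ft_force: [0.5, 0.5, 0.4]
finger_gap: 0.0855
```

>>> play_rows(motion=[[-0.02, -0.01, 0.02, -0.62, -5.7, 0], [-0.03, -0.01, 0, -0.62, -5.7, 0], [-0.03, -0.01, 0, -0.62, -5.7, 0], [-0.03, -0.01, 0, -0.62, -5.7, 0], [-0.03, -0.01, 0, 0, 0, 0], [-0.03, -0.01, 0, 0, 0, 0], [-0.03, -0.01, 0, 0, 0, 0], [-0.02, 0, 0, 0, 0, 0], [0, 0, 0, 0, 0, 0], [0, 0, 0, 0, 0, 0]])

```text
t: 66.87
ee_pos: [0.4274, 0.2819, 0.3301]
tool_rot: [0.001, 0.056, 0.998, 0.001]
ft_force: [-0.4, 0.3, 0.7]
finger_gap: 0.0852
```

```bash
python3 - <<'E'
from h import *
s=cap('scene')['pixels'];t=cap('top')['pixels']
a=cv2.resize(s[100:250,230:430],(600,450),interpolation=cv2.INTER_CUBIC)
cv2.imwrite('pics/f1.png',cv2.cvtColor(a,cv2.COLOR_RGB2BGR))
cv2.imwrite('pics/f2.png',cv2.cvtColor(cv2.resize(t[150:310,80:470],(800,328)),cv2.COLOR_RGB2BGR))
E
```

```text
(no output)
```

View pics/f1.png

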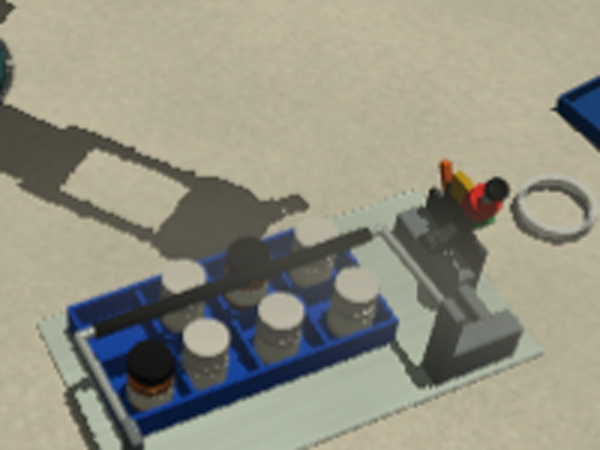

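View pics/f2.png

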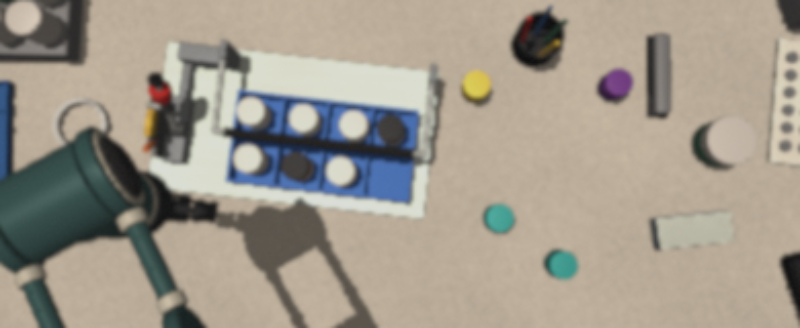

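```bash
python3 - <<'E'
from h import *
def red(a):
    h=cv2.cvtColor(a,cv2.COLOR_BGR2HSV);o=[]
    m=((h[...,0]<5)|(h[...,0]>174))&(h[...,1]>150)&(h[...,2]>90); return m
for n,b in [('top',(slice(170,230),slice(140,190))),('scene',(slice(130,210),slice(350,420)))]:
    for a in (cv2.imread(f'pics/{n}0.png'),cv2.cvtColor(cap(n)['pixels'],cv2.COLOR_RGB2BGR)):
        y,x=np.nonzero(red(a[b])); print(n,len(y),y.mean(),x.mean())
print(ctrl.state()['t']); ctrl.close_job()
E
```

```text
top 50 25.54 17.64
top 53 25.58490566037736 17.79245283018868
scene 35 35.05714285714286 39.68571428571428
scene 36 34.94444444444444 39.666666666666664
67.0667
the job is handed in; nothing more can be done
```

The job is done and handed in at about 67 s of the 210 s allowed; the hand-in reports no verdict.

- **Lever to loading:** I lifted the collar, swung the lever to the orange end and let the collar drop. The picture showed the bail clear of the crate.
- **Jars:** I found five white jars on the counter and stood each upright in its own free cell. The two amber jars stayed in the crate and the cell at (-37, -111) mm is empty.
- **Lever to locked:** I lifted the collar again, pushed the lever to the green end and released it.

**Last checks:**
- The final pictures show the bail across the middle of the crate and all seven jars standing in their cells.
- The coloured look-alikes and the other things on the counter look as they did at the start.
- The red collar sits within about 0.2 px of its starting locked position in both cameras, so I take it to have dropped home; I had no direct reading of it.
- The gripper was open and clear of everything.

No check failed. The networks' jar positions scattered by about 1 cm between looks, so I averaged repeated looks; all five grasps held at the first try. I saw no jar knocked aside.

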